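# Turn, lock and close up the sole press's terminal panel

## Task

Finish the repair of the sole press's terminal panel: loosen the frame's knob, turn the panel over by its orange rod until it lies level with the terminal housings up, and lock the knob tight again. Then seat each loose coloured cover plate that is on the bench flat on the pins of the housing of its own colour, put the lid level on the screw tin (at any time), and leave the other things on the bench alone.

Things in the scene. Friction and masses are not known exactly. Their poses are not given: they have to be found in the camera images.
- panel (a joint): Turn of the terminal panel, a green board 100 x 210 x 8 mm, about its long axis between the posts of a fixed frame. 0 = level, coloured housings up, orange rod on the frame's +x side; pi/2 = on edge, rod on top; near pi = upside down. Starts at 2.0 to 2.8; limits -0.5, 3.4; no detent. Knob loose: turns with 2 to 3 N at the rod and stays where left; knob tight: braked.
- axis_mid (a point): On the panel's turning axis, mid-way between the posts, 110 mm above the table, mid-thickness of the board. Its axes turn with the board: y along the turning axis towards the knob's post, z out of the terminal side, x towards the rod. With the panel at 0 they are the frame's axes.
- rod_mid (a point): Middle of the orange turning rod: round, 12 mm diameter, parallel to the axis and 86 mm from it, free for 140 mm between its two thin arms, 30 mm of air to the board's edge. It can turn between the finger pads while held from above, and follows an 86 mm arc about the axis.
- knob (a joint): Black bar knob on top of the frame's +y post: the clamp. 0 = loose (bar along the frame's x, white line at the white dot); 1.4 = tight, at its stop, a clockwise turn seen from above (white line at the green dot). The brake bites from about 0.9. Starts tight, 1.2 to 1.38. Needs 0.15 to 0.3 N m; stays where it is left.
- knob_grip (a point): On the knob's vertical axis at the height to grip, 9 mm below the knob's top, about 188 mm above the table, 145 mm from axis_mid along y. Its x axis runs along the bar (52 mm long, 14 mm wide, 32 mm high) and turns with the knob; the disc under it is 44 mm wide, its top 21 mm below this point.
- cover_red_grip (a point): Loose red cover plate, 86 (x) x 62 (y) x 6 mm, 0.12 kg, two 12 mm square holes at x = +-29 mm; black handle bar on top, 44 (x) x 14 (y) x 34 mm high, to be gripped across its 14 mm. The point lies in the handle, 28 mm above the plate's underside, 12 mm below the handle's top. None if this cover is absent.
- seat_red (a point): Centre of the top face of the red terminal housing (78 x 56 x 20 mm) on the panel; z out of the board, x across the board, y along the turning axis. Two 7 mm round-tipped steel pins stand 12 mm out of it at x = +-29 mm. The red cover lies here with its pins through the holes, plate flat on this face, either way round; its grip point is then 28 mm above this point.
- cover_yellow_grip (a point): Loose yellow cover plate, 86 (x) x 62 (y) x 6 mm, 0.12 kg, two 12 mm square holes at x = +-29 mm; black handle bar on top, 44 (x) x 14 (y) x 34 mm high, to be gripped across its 14 mm. The point lies in the handle, 28 mm above the plate's underside, 12 mm below the handle's top. None if this cover is absent.
- seat_yellow (a point): Centre of the top face of the yellow terminal housing (78 x 56 x 20 mm) on the panel; z out of the board, x across the board, y along the turning axis. Two 7 mm round-tipped steel pins stand 12 mm out of it at x = +-29 mm. The yellow cover lies here with its pins through the holes, plate flat on this face, either way round; its grip point is then 28 mm above this point.
- cover_blue_grip (a point): Loose blue cover plate, 86 (x) x 62 (y) x 6 mm, 0.12 kg, two 12 mm square holes at x = +-29 mm; black handle bar on top, 44 (x) x 14 (y) x 34 mm high, to be gripped across its 14 mm. The point lies in the handle, 28 mm above the plate's underside, 12 mm below the handle's top. None if this cover is absent.
- seat_blue (a point): Centre of the top face of the blue terminal housing (78 x 56 x 20 mm) on the panel; z out of the board, x across the board, y along the turning axis. Two 7 mm round-tipped steel pins stand 12 mm out of it at x = +-29 mm. The blue cover lies here with its pins through the holes, plate flat on this face, either way round; its grip point is then 28 mm above this point.
- tin_rim (a point): Centre of the mouth of the loose open screw tin (aluminium, outside 90 mm, inside 84 mm diameter, 60 mm high, 0.5 kg); 60 mm above the table.
- lid_grip (a point): Loose metal lid of the tin: disc 100 mm diameter and 5 mm thick with a 74 mm centring boss 6 mm high beneath and a black knob 20 mm diameter and 36 mm high on top. The point lies on the axis in the knob, 32 mm above the boss's underside (15 mm below the knob's top). Lying on the table it rests on the boss; seated on the tin the disc lies on the rim, the boss inside, and the point is 26 mm above the rim.
- spool: Green thread spool, 60 mm across, 55 mm high; a bystander, to be left alone. Origin at its underside.
- hammer: Hammer, 240 mm long; a bystander, to be left alone. Origin at its underside.
- brush: Brush, 200 mm long; a bystander, to be left alone. Origin at its underside.
- glue: Glue can, 72 mm across, 100 mm high; a bystander, to be left alone. Origin at its underside.
- tacks: Cardboard tack box 90 x 60 x 40 mm; a bystander, to be left alone. Origin at its underside.
- sole: Black rubber shoe sole, 220 mm long, 10 mm thick; a bystander, to be left alone. Origin at its underside.
- shoe_last: Wooden shoe last, 190 mm long, 100 mm high; a bystander, to be left alone. Origin at its underside.

How it is judged:
By the outcome, as a careful person would: the job done as asked, in the order asked, and still so for the second after the job is handed in, with the robot touching nothing.
Of cover_red, cover_yellow, cover_blue only 2 to 3 are there at a start; the rules pass over those that are not, and their reading is None.
At some moment in a run one of cover_red, cover_yellow, cover_blue, lid may be knocked a few centimetres aside while the robot is not near it.
Once in a run the grip may slacken for a moment while it holds something.
It also fails if it takes over 208 s, if anything falls off the work surface, if the arm or the gripper's body presses on something with over 40 N, if the wrist force passes 120 N, or if a joint passes its speed limit or range.

## Robot

A 6-joint arm with a two-finger parallel gripper is mounted at the origin on the work surface. World frame = base frame: x ahead of the robot, y to its left, z up, the work surface at z = 0. Lengths are in mm, angles in rad, forces in N, time in s.
With the tool pointing down it reaches from about 350 to 775 mm from the base axis. Payload 7.3 kg.
Tool frame: the origin (TCP) lies on the centre line of the jaws, within the pads' length; the fingertips stand 11 mm ahead of it and the grasp point (between the pads) lies 8 mm behind it; z points along the fingers, y is the direction in which the jaws open and shut (so a half turn about z gives the same grasp; the last joint's range is limited). The gripper opens to 92 mm and grips with 3 to 60 N. Pads are 19 mm wide; open, the fingers measure 130 mm over their backs; the gripper's body (75 mm by 190 mm) begins 47 mm behind the grasp point.
Start: joints at [1.193, 0.342, 1.524, -0, 1.275, -0.146], TCP at [120.591, 510.981, 237.741] pointing down, gripper open.
Joint ranges: [-2.53, 2.53], [-0.77, 2.02], [0.04, 2.7], [-1, 4.14], [0.28, 2.66], [-3.11, 3.11]. Speed limits (rad/s): [2.57, 2.57, 3.14, 3.14, 3.14, 3.14].

## Interface

Orientations are given as a rotation vector (axis times angle).
In Python, from station import r gives the robot as it stands.
- The arm moves only by the tool drive_tool, never from a script. Its argument "targets" is a list of rows, each an object of numbers: "dx", "dy", "dz": the shift along the tool's x, y, z in m; "ax", "ay", "az": the turn, a rotation vector about the tool's x, y, z in rad; "hand": the closure in counts, from 0 (fully open) to 255 (shut). A call has 1 to 20 rows; each row shifts and turns the commanded pose from where the row before left it, along the tool's axes as they then stand; what a row does not reach is not made up. A row lasts 1/10 s, in which the tool goes at most 50 mm and 8.59 degrees, less where a joint would pass 70% of its speed; a pose out of reach is approached as far as the arm can. A call with a gripper value outside its range is refused whole. The fingers move at their own pace and stop on an object; "grip_force" is the grip in N (left out, the last holds). Time passes only in rows, so rows that do not move let the fingers close. It gives the time, the measured TCP pose, the force and the opening at its end, in the units of the state.
- r.state(): the state, without advancing time (a new reading comes with each control period).
- r.grab_frame(name): name is "scene" or "top"; returns the picture (480x640x3 uint8, blue, green, red); there is no depth.
- r.camera_params(name): a dict with "camera_matrix" (3x3 intrinsics, pixels), "rvec" (rotation vector, rad) and "tvec" (3), from world to camera coordinates, as OpenCV has them. Camera axes: x right, y down, z forward; pixel columns grow to the right and rows downward; lengths in mm; the calibration is good to about 2 mm. A picture is of the moment at which its call begins. camera_params takes no time and is no camera call.
- r.hand_in(): hands the job in, once; it reports no verdict.
Trained networks look in the newest picture that a camera, given by its name, has taken for a name from the list of things; names that differ only in an ending like _2 or _b are one class to them, and where a whole thing is asked for, a point or a joint stands for the part that bears it (a point fixed in the world has none). Each returns a list of dicts, best first, with "confidence" (0 to 1); they miss things now and then, are a little off and sometimes report something else, mostly with a low value. They report only what shows in the picture. A call takes as long as a camera call.
- r.regions_of(camera, name): "region" (480x640 bool, what is visible of it) and "extent" ([left, top, right, bottom] in pixels, round what is visible of it).
- r.tip_of(camera, name): "centre" ([column, row] in pixels: a listed point, or the origin of a listed thing).
The state is a dict: "t": time; "joint_positions": joint angles; "qd": joint speeds; "joint_efforts": joint torques, N m; "ee_pos": TCP position; "ee_rot": TCP orientation; "wrist_force": force on the tool from outside, world axes, zero at the start; "ft_torque": the same for the moment, N m; "width": finger opening in mm.
Only numpy, scipy, OpenCV 4.12 (cv2) and the standard library are available. Lean on these libraries where they do the work, as an engineer would, in place of code of your own. Each camera call takes 0.05 s, during which the arm holds its last target.

## Working session

There is one attempt and no reset: what is moved stays moved. The work goes in short steps, Python scripts to look and compute and a tool call to move; the robot and the scene stay as the last step left them, time stands still between calls to the robot, and variables do not carry over. Pictures are saved under pics/ and viewed, and the job is handed in when it is done.

Besides the shell and the picture viewer there is one more tool, called after ">>>" by a JSON object that holds its "name" and its "arguments", one argument or row to a line. drive_tool: Moves the arm, as the interface text tells. Its arguments: {"type":"object","properties":{"targets":{"type":"array"},"grip_force":{"type":"number"}},"required":["targets"]}

```bash
ls; mkdir -p pics
python3 - <<'E'
from station import r
import cv2
s=r.state()
for k,v in s.items(): print(k,v)
for c in ("scene","top"):
    cv2.imwrite(f"pics/{c}0.png",r.grab_frame(c))
    p=r.camera_params(c); print(c,p)
E
```

```text
pics
t 0.0
joint_positions [ 1.19296043e+00  3.42716294e-01  1.52498912e+00 -3.69341499e-05
  1.27536980e+00 -1.46003855e-01]
qd [-1.75316439e-03 -6.78898355e-04 -1.13929517e-03 -4.84588166e-05
  4.98963479e-04 -1.16279677e-03]
joint_efforts [-2.93070188e-04 -4.31248283e+01 -2.44217795e+01  7.16986391e-02
  5.60808205e-02 -1.54386389e-04]
ee_pos [120.47717847 510.60842659 237.05800883]
ee_rot [-3.63288592e-01 -3.12016396e+00  2.26349954e-03]
wrist_force [-0.01345349 -0.51287751  0.84289836]
ft_torque [-0.08412434 -0.04808024  0.00916796]
width 91.89331271921291
scene {'camera_matrix': array([[448.93840968,   0.        , 317.11868151],
       [  0.        , 448.93840968, 243.04809453],
       [  0.        ,   0.        ,   1.        ]]), 'rvec': array([ 1.02039416,  2.4439992 , -1.01352056]), 'tvec': array([ 366.95325019, -179.89701436, 1455.12051277])}
top {'camera_matrix': array([[597.00559233,   0.        , 323.10919972],
       [  0.        , 597.00559233, 236.02832208],
       [  0.        ,   0.        ,   1.        ]]), 'rvec': array([ 2.22664726, -2.1690964 ,  0.01679215]), 'tvec': array([   8.97737839,  504.98529971, 1567.94044935])}
```

View pics/scene0.png

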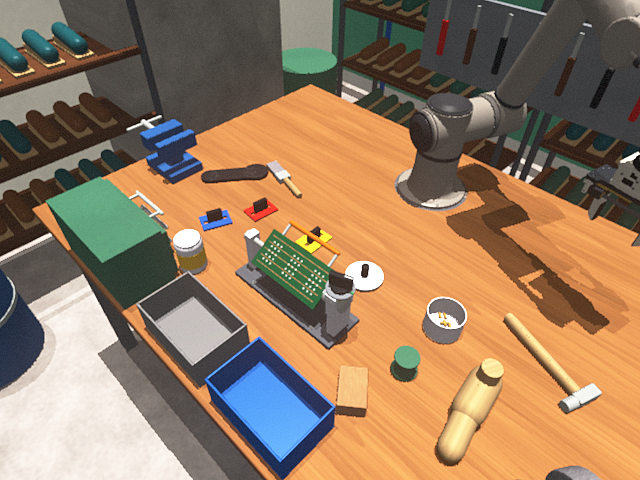

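View pics/top0.png

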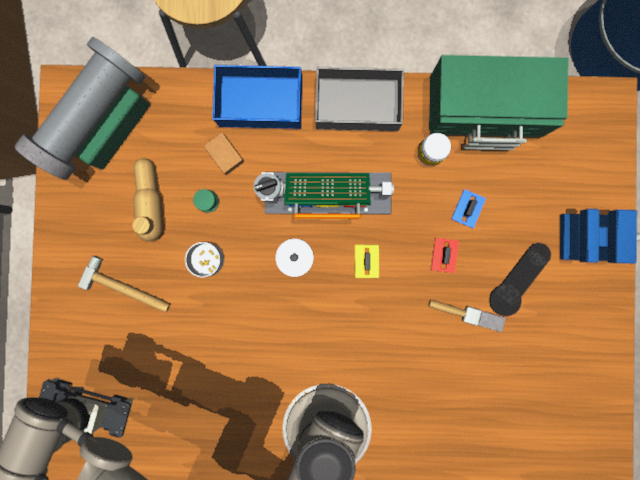

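```bash
cat > h.py <<'E'
from station import r
import numpy as np, cv2
from scipy.spatial.transform import Rotation as R
P={c:r.camera_params(c) for c in("scene","top")}
def ray(c,px):
    p=P[c];Rm=cv2.Rodrigues(p['rvec'])[0]
    d=Rm.T@np.linalg.inv(p['camera_matrix'])@np.array([px[0],px[1],1.])
    return -Rm.T@p['tvec'],d/np.linalg.norm(d)
def atz(c,px,z):
    o,d=ray(c,px);return o+d*(z-o[2])/d[2]
def proj(c,pts):
    p=P[c];return cv2.projectPoints(np.array(pts,float).reshape(-1,3),p['rvec'],p['tvec'],p['camera_matrix'],None)[0].reshape(-1,2)
def tri(pa,pb):
    o1,d1=ray("scene",pa);o2,d2=ray("top",pb)
    A=np.c_[d1,-d2];t=np.linalg.lstsq(A,o2-o1,rcond=None)[0]
    a=o1+d1*t[0];b=o2+d2*t[1];return (a+b)/2,np.linalg.norm(a-b)
def find(c,n):
    l=r.tip_of(c,n);return l[0] if l else None
def look(n):
    r.grab_frame  # pictures must be fresh
    a=find("scene",n);b=find("top",n)
    return a,b
E
python3 - <<'E'
from h import *
r.grab_frame("scene");r.grab_frame("top")
for n,z in [("axis_mid",110),("rod_mid",None),("knob_grip",188),("cover_red_grip",28),("cover_yellow_grip",28),("cover_blue_grip",28),("tin_rim",60),("lid_grip",32),("seat_red",None),("seat_yellow",None),("seat_blue",None)]:
    a,b=look(n)
    s=n
    for q,c in((a,"scene"),(b,"top")):
        if q:
            s+=f" {c} {np.round(q['centre'],1)} {q['confidence']:.2f}"
            if z: s+=f" {np.round(atz(c,q['centre'],z))}"
    if a and b: p,e=tri(a['centre'],b['centre']); s+=f" TRI {np.round(p,1)} e{e:.1f}"
    print(s)
print(r.state()['t'])
E
```

```text
axis_mid scene [294.  268.7] 0.89 [621.  18. 110.] top [325.7 186.5] 0.70 [624.  17. 110.] TRI [622.9  18.4 112.3] e2.9
rod_mid scene [310.7 238.3] 0.88 top [327.  216.9] 0.66 TRI [549.3   8.4 153.5] e9.1
knob_grip scene [339.6 272.8] 0.80 [608. 146. 188.] top [262.4 183.5] 0.58 [619. 165. 188.] TRI [618.7 160.  207.4] e7.1
cover_red_grip scene [258.4 199.6] 0.96 [ 454. -318.   28.] top [444.1 254.3] 0.85 [ 465. -293.   28.] TRI [ 467.8 -292.2   50.3] e8.8
cover_yellow_grip scene [313.7 232.3] 0.92 [438. -98.  28.] top [365.7 260. ] 0.69 [444. -90.  28.] TRI [444.9 -90.4  37.5] e1.1
cover_blue_grip scene [217.2 209.6] 0.71 [ 570. -368.   28.] top [467.7 205.7] 0.78 [ 593. -352.   28.] TRI [ 587.8 -344.    53.5] e6.7
tin_rim scene [447.5 310.2] 0.73 [430. 327.  60.] top [200.5 255.5] 0.66 [445. 334.  60.] TRI [444.5 330.8  77.6] e2.4
lid_grip scene [360.2 267.5] 0.64 [450.  84.  32.] top [296.4 257.9] 0.72 [445.  90.  32.] TRI [447.7  86.6  32.2] e7.8
seat_red scene [274.5 256.4] 0.58 top [353.2 196. ] 0.86 TRI [609.  -56.2  87.7] e12.4
seat_yellow scene [295.2 268.3] 0.95 top [324.5 196.9] 0.80 TRI [604.6  14.9  96. ] e14.1
seat_blue scene [319.6 286.1] 0.56 top [299.5 191.9] 0.93 TRI [608.6  85.4  93.8] e6.9
1.3
```

Run:
```python
import cv2
a=cv2.imread("pics/top0.png")[140:310,240:500]
cv2.imwrite("pics/topz.png",cv2.resize(a,None,fx=3,fy=3,interpolation=cv2.INTER_CUBIC))
a=cv2.imread("pics/scene0.png")[180:350,190:400]
cv2.imwrite("pics/scenez.png",cv2.resize(a,None,fx=3.5,fy=3.5,interpolation=cv2.INTER_CUBIC))
```

```text
(no output)
```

View pics/topz.png

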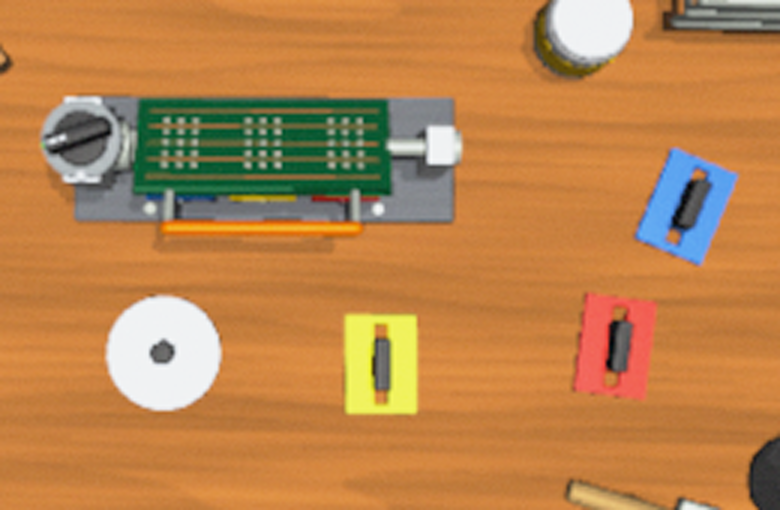

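View pics/scenez.png

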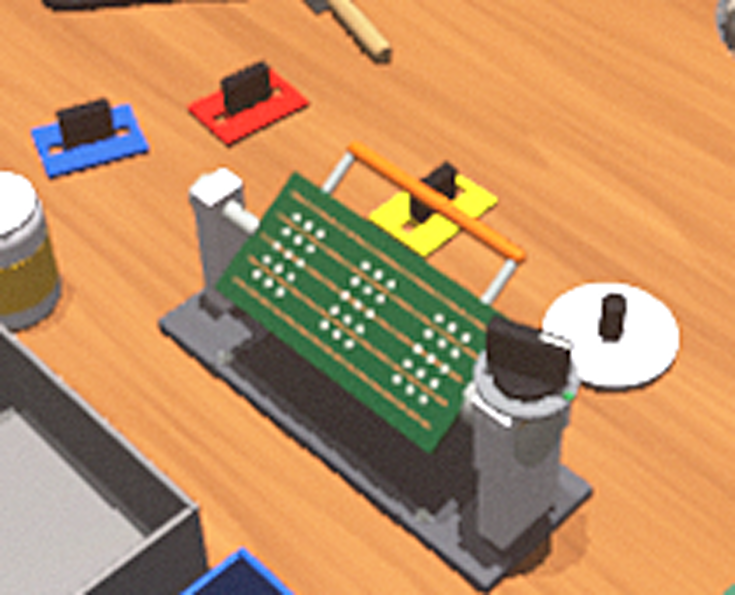

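```bash
python3 - <<'E'
from h import *
f=lambda u,v:(240+u/3,140+v/3)
for n,u,v,z in [("plBL",76,221,10),("plBR",454,222,10),("plTR",454,97,10),("shR",407,146.5,110),("shL",128,146,110),("shLb",128,146,110),("dial",82,142,165),("barA",47,148,197),("barB",110,125,197),("rodL",163,228,150),("rodR",361,228,150)]:
    print(n,np.round(atz("top",f(u,v),z),1))
print(R.from_rotvec(r.state()['ee_rot']).as_matrix().round(3))
# theta from rod pixels
for th in np.arange(2.3,2.85,.05):
    X=[622.5+86*np.cos(th),18.4,110+86*np.sin(th)]
    print(round(th,2),proj("top",X).round(1),proj("scene",X).round(1))
# edges of plate in scene predicted: knob at
for yaw in(-.03,0,.03): 
    k=[622.5-145*np.sin(yaw),18.4+145*np.cos(yaw),197]; print(yaw,proj("top",k).round(1),proj("scene",k).round(1))
b=r.regions_of("top","knob_grip");print(len(b),[ (x['confidence'],x['extent']) for x in b])
E
python3 - <<'E'
import cv2
a=cv2.imread("pics/top0.png")[165:225,250:400]
cv2.imwrite("pics/topzz.png",cv2.resize(a,None,fx=5.3,fy=5.3,interpolation=cv2.INTER_CUBIC))
E
```

```text
plBL [559.7 176.4  10. ]
plBR [ 567.2 -156.    10. ]
plTR [ 677.4 -153.5   10. ]
shR [ 621.5 -106.2  110. ]
shL [616.2 123.8 110. ]
shLb [616.2 123.8 110. ]
dial [612.5 155.8 165. ]
barA [603.6 179.3 197. ]
barB [622.7 130.8 197. ]
rodL [546.6  90.4 150. ]
rodR [550.6 -68.2 150. ]
[[-0.973  0.23   0.   ]
 [ 0.23   0.973  0.   ]
 [-0.     0.    -1.   ]]
2.3 [[324.3 208.3]] [[310.8 237.5]]
2.35 [[324.3 209.7]] [[311.8 237.7]]
2.4 [[324.3 211. ]] [[312.7 238.1]]
2.45 [[324.3 212.3]] [[313.6 238.5]]
2.5 [[324.3 213.5]] [[314.4 239. ]]
2.55 [[324.2 214.7]] [[315.1 239.5]]
2.6 [[324.2 215.7]] [[315.8 240.1]]
2.65 [[324.2 216.7]] [[316.4 240.8]]
2.7 [[324.2 217.6]] [[317.  241.6]]
2.75 [[324.2 218.4]] [[317.5 242.4]]
2.8 [[324.3 219.2]] [[317.9 243.2]]
2.85 [[324.3 219.8]] [[318.3 244.2]]
-0.03 [[262.8 179.6]] [[339.6 279.2]]
0 [[262.7 181.4]] [[341.1 278.1]]
0.03 [[262.7 183.3]] [[342.5 276.9]]
1 [(0.6, [254.5, 178.6, 276.7, 194.0])]
```

View pics/topzz.png

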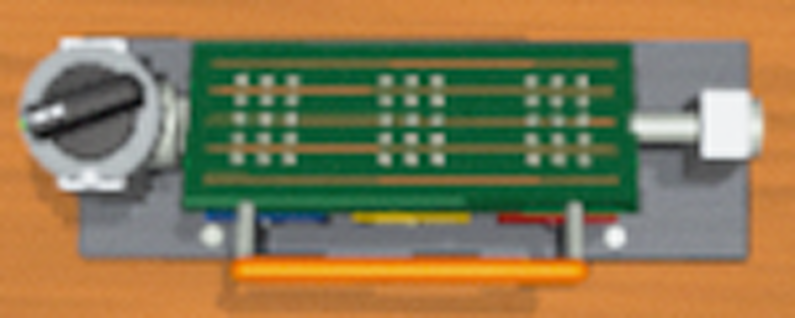

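Run:
```python
from h import *
from scipy.optimize import least_squares
zs=lambda u,v:(190+u/3.5,180+v/3.5)
zt=lambda u,v:(250+u/5.3,165+v/5.3)
def model(p):
    x,y,yaw,th,L,kx=p
    c,s=np.cos(th),np.sin(th)
    def W(bx,by,bz):
        fx=c*bx-s*bz; fz=s*bx+c*bz   # rotation: x->(cos, sin z)
        return [x+np.cos(yaw)*fx-np.sin(yaw)*by, y+np.sin(yaw)*fx+np.cos(yaw)*by, 110+fz]
    F=lambda fx,fy,z:[x+np.cos(yaw)*fx-np.sin(yaw)*fy, y+np.sin(yaw)*fx+np.cos(yaw)*fy,z]
    return [("scene",W(86,-L,0),zs(352,150)),("scene",W(86,L,0),zs(522,256)),
    ("scene",W(50,-105,-4),zs(297,173)),("scene",W(-50,-105,-4),zs(217,285)),("scene",W(-50,105,-4),zs(430,450)),
    ("top",W(86,-L,0),zt(585,270)),("top",W(86,L,0),zt(233,270)),
    ("top",W(-50,105,-4),zt(190,42)),("top",W(-50,-105,-4),zt(633,42)),("top",W(50,105,-4),zt(184,197)),("top",W(50,-105,-4),zt(637,197)),
    ("top",F(0,-117,110),zt(665,126)),("top",F(0,145,165),zt(90,112))]
def res(p):
    o=[]
    for c,X,px in model(p): o+=list(proj(c,X)[0]-px)
    return o
s=least_squares(res,[620,12,.02,2.6,76,0],loss="soft_l1")
print(s.x.round(3)); print(np.array(res(s.x)).reshape(-1,2).round(1))
x,y,yaw=s.x[:3]
k=np.array([x-145*np.sin(yaw),y+145*np.cos(yaw),188]);print(k, proj("top",k+[0,0,9]),proj("scene",k+[0,0,9]))
```

```text
[6.18574e+02 1.29680e+01 2.30000e-02 2.52700e+00 7.86490e+01 0.00000e+00]
[[-0.2 -1.4]
 [-0.2  0.4]
 [-0.9 -1.4]
 [-1.2  0.3]
 [ 0.   0.8]
 [-0.3  0. ]
 [ 0.3 -0.2]
 [ 0.1 -0.2]
 [-0.1 -0. ]
 [-0.8  1. ]
 [ 0.5  1.2]
 [-0.7  0.1]
 [-0.5  0. ]]
[615.30544047 157.93101597 188.        ] [[264.9578001  184.55981662]] [[341.47383137 274.79217943]]
```

>>> {"name": "drive_tool", "arguments": {
  "targets": [
    {"az":0.13,"dz":-0.004,"hand":0},
    {"az":0.13,"dz":-0.004},
    {"az":0.13,"dz":-0.004},
    {"az":0.13,"dz":-0.004},
    {"az":0.13,"dz":-0.004},
    {"az":0.13,"dz":-0.004},
    {"az":0.13,"dz":-0.004},
    {"az":0.13,"dz":-0.004},
    {"dx":-0.03,"dy":0.023},
    {"dx":-0.03,"dy":0.023},
    {"dx":-0.03,"dy":0.023},
    {"dx":-0.03,"dy":0.023},
    {"dx":-0.03,"dy":0.023},
    {"dx":-0.03,"dy":0.023},
    {"dx":-0.03,"dy":0.023},
    {"dx":-0.03,"dy":0.023},
    {"dx":-0.03,"dy":0.023},
    {"dx":-0.03,"dy":0.023},
    {"dx":-0.03,"dy":0.023},
    {"dx":-0.03,"dy":0.023}
  ]
}}

```text
validation failed for argument at $.ta...
```

```bash
cat >> h.py <<'E'
def go(tx,ty,tz,phi=None):
    """print tool-frame az then dx,dy,dz (m) to reach world target, tool down"""
    s=r.state();M=R.from_rotvec(s['ee_rot']).as_matrix()
    ph=np.arctan2(M[1,1],M[0,1])
    print("t %.1f pos %s phi %.3f zaxis %s F %s T %s w %.1f q %s"%(s['t'],s['ee_pos'].round(1) if hasattr(s['ee_pos'],'round') else s['ee_pos'],ph,M[:,2].round(3),np.round(s['wrist_force'],1),np.round(s['ft_torque'],2),s['width'],np.round(s['joint_positions'],2)))
    if phi is None: phi=ph
    d=(phi-ph+np.pi)%(2*np.pi)-np.pi
    w=np.array([tx,ty,tz])-s['ee_pos']
    x=np.array([-np.sin(phi),np.cos(phi),0]);y=np.array([np.cos(phi),np.sin(phi),0])
    print("az %.3f | dx %.1f dy %.1f dz %.1f mm |%.0f|"%(-d,w@x,w@y,-w[2],np.linalg.norm(w)))
E
python3 - <<'E'
from h import *
go(615.3,157,260,.30)
E
```

```text
t 1.4 pos [120.6 511.  237.7] phi 1.339 zaxis [-0.  0. -1.] F [0.3 0.3 0.2] T [-0.02 -0.02  0.  ] w 91.8 q [ 1.19  0.34  1.52  0.    1.28 -0.15]
az 1.039 | dx -484.4 dy 368.0 dz -22.3 mm |609|
```

>>> {"name": "drive_tool", "arguments": {
  "targets": [
    {"dx":0,"dy":0,"dz":-0.004,"ax":0,"ay":0,"az":0.13,"hand":0},
    {"dx":0,"dy":0,"dz":-0.004,"ax":0,"ay":0,"az":0.13,"hand":0},
    {"dx":0,"dy":0,"dz":-0.004,"ax":0,"ay":0,"az":0.13,"hand":0},
    {"dx":0,"dy":0,"dz":-0.004,"ax":0,"ay":0,"az":0.13,"hand":0},
    {"dx":0,"dy":0,"dz":-0.004,"ax":0,"ay":0,"az":0.13,"hand":0},
    {"dx":0,"dy":0,"dz":-0.004,"ax":0,"ay":0,"az":0.13,"hand":0},
    {"dx":0,"dy":0,"dz":-0.004,"ax":0,"ay":0,"az":0.13,"hand":0},
    {"dx":0,"dy":0,"dz":-0.004,"ax":0,"ay":0,"az":0.13,"hand":0},
    {"dx":-0.03,"dy":0.023,"dz":0,"ax":0,"ay":0,"az":0,"hand":0},
    {"dx":-0.03,"dy":0.023,"dz":0,"ax":0,"ay":0,"az":0,"hand":0},
    {"dx":-0.03,"dy":0.023,"dz":0,"ax":0,"ay":0,"az":0,"hand":0},
    {"dx":-0.03,"dy":0.023,"dz":0,"ax":0,"ay":0,"az":0,"hand":0},
    {"dx":-0.03,"dy":0.023,"dz":0,"ax":0,"ay":0,"az":0,"hand":0},
    {"dx":-0.03,"dy":0.023,"dz":0,"ax":0,"ay":0,"az":0,"hand":0},
    {"dx":-0.03,"dy":0.023,"dz":0,"ax":0,"ay":0,"az":0,"hand":0},
    {"dx":-0.03,"dy":0.023,"dz":0,"ax":0,"ay":0,"az":0,"hand":0},
    {"dx":-0.03,"dy":0.023,"dz":0,"ax":0,"ay":0,"az":0,"hand":0},
    {"dx":-0.03,"dy":0.023,"dz":0,"ax":0,"ay":0,"az":0,"hand":0},
    {"dx":-0.03,"dy":0.023,"dz":0,"ax":0,"ay":0,"az":0,"hand":0},
    {"dx":-0.03,"dy":0.023,"dz":0,"ax":0,"ay":0,"az":0,"hand":0}
  ]
}}

```text
t: 3.35
ee_pos: [491.6, 247.2, 269.8]
ee_rot: [-1.866, -2.527, -0.0]
wrist_force: [1.0, 1.2, 0.6]
width: 91.7
```

Run:
```python
from h import *
go(615.3,157.5,240,.30)
```

```text
t 3.4 pos [491.6 247.2 269.8] phi 0.299 zaxis [ 0.  0. -1.] F [1.  1.2 0.6] T [0.01 0.08 0.03] w 91.7 q [0.33 0.37 1.4  0.   1.38 0.03]
az -0.001 | dx -122.2 dy 91.7 dz 29.8 mm |156|
```

>>> {"name": "drive_tool", "arguments": {
  "targets": [
    {"dx":-0.0204,"dy":0.0153,"dz":0,"ax":0,"ay":0,"az":0,"hand":0},
    {"dx":-0.0204,"dy":0.0153,"dz":0,"ax":0,"ay":0,"az":0,"hand":0},
    {"dx":-0.0204,"dy":0.0153,"dz":0,"ax":0,"ay":0,"az":0,"hand":0},
    {"dx":-0.0204,"dy":0.0153,"dz":0,"ax":0,"ay":0,"az":0,"hand":0},
    {"dx":-0.0204,"dy":0.0153,"dz":0,"ax":0,"ay":0,"az":0,"hand":0},
    {"dx":-0.0204,"dy":0.0153,"dz":0,"ax":0,"ay":0,"az":0,"hand":100},
    {"dx":0,"dy":0,"dz":0.015,"ax":0,"ay":0,"az":0,"hand":100},
    {"dx":0,"dy":0,"dz":0.015,"ax":0,"ay":0,"az":0,"hand":100},
    {"dx":0,"dy":0,"dz":0.015,"ax":0,"ay":0,"az":0,"hand":100},
    {"dx":0,"dy":0,"dz":0.005,"ax":0,"ay":0,"az":0,"hand":100}
  ]
}}

```text
t: 4.35
ee_pos: [613.5, 158.1, 217.8]
ee_rot: [-1.865, -2.526, 0.003]
wrist_force: [-0.0, 0.4, -0.2]
width: 57.5
```

Run:
```python
from h import *
go(615.3,157.5,184,.30)
im=r.grab_frame("scene");cv2.imwrite("pics/s1.png",cv2.resize(im[180:380,240:440],None,fx=3,fy=3,interpolation=cv2.INTER_CUBIC))
im=r.grab_frame("top");cv2.imwrite("pics/t1.png",im)
```

```text
t 4.3 pos [613.5 158.1 217.8] phi 0.299 zaxis [-0.003 -0.    -1.   ] F [-0.   0.4 -0.2] T [-0.08  0.05 -0.01] w 57.5 q [ 0.13  0.56  1.23  0.    1.36 -0.17]
az -0.001 | dx -1.2 dy 1.6 dz 33.8 mm |34|
```

View pics/s1.png

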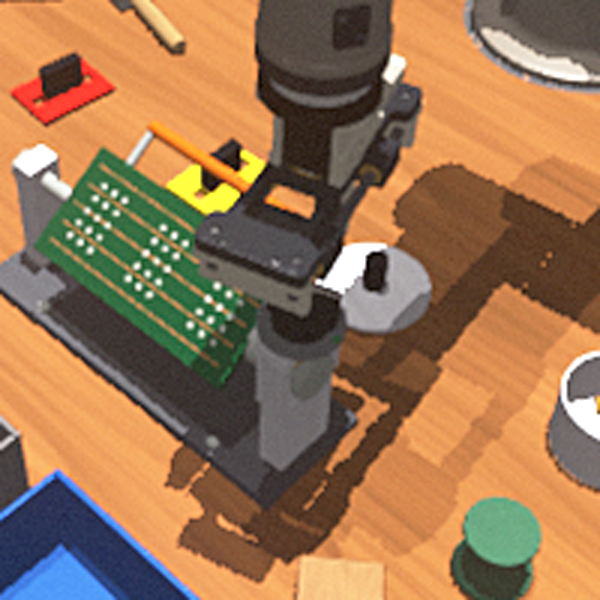

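>>> {"name": "drive_tool", "arguments": {
  "targets": [
    {"dx":0,"dy":0,"dz":0.012,"ax":0,"ay":0,"az":0,"hand":100},
    {"dx":0,"dy":0,"dz":0.011,"ax":0,"ay":0,"az":0,"hand":100},
    {"dx":0,"dy":0,"dz":0.011,"ax":0,"ay":0,"az":0,"hand":100},
    {"dx":0,"dy":0,"dz":0,"ax":0,"ay":0,"az":0,"hand":255},
    {"dx":0,"dy":0,"dz":0,"ax":0,"ay":0,"az":0,"hand":255},
    {"dx":0,"dy":0,"dz":0,"ax":0,"ay":0,"az":0,"hand":255},
    {"dx":0,"dy":0,"dz":0,"ax":0,"ay":0,"az":0,"hand":255},
    {"dx":0,"dy":0,"dz":0,"ax":0,"ay":0,"az":0,"hand":255},
    {"dx":0,"dy":0,"dz":0,"ax":0,"ay":0,"az":0,"hand":255},
    {"dx":0,"dy":0,"dz":0,"ax":0,"ay":0,"az":0,"hand":255}
  ],
  "grip_force": 40
}}

```text
t: 5.45
ee_pos: [616.4, 158.9, 186.3]
ee_rot: [1.863, 2.524, 0.007]
wrist_force: [8.8, 1.8, -2.8]
width: 13.4
```

Run:
```python
from h import *
go(615.3,157.5,184,.30)
```

```text
t 5.5 pos [616.4 158.9 186.3] phi 0.299 zaxis [ 0.006  0.001 -1.   ] F [ 8.8  1.8 -2.8] T [ 0.34 -1.21  0.06] w 13.4 q [ 0.13  0.58  1.27  0.    1.28 -0.17]
az -0.001 | dx -1.0 dy -1.4 dz 2.3 mm |3|
```

>>> {"name": "drive_tool", "arguments": {
  "targets": [
    {"dx":0,"dy":0.002,"dz":0,"ax":0,"ay":0,"az":0,"hand":255},
    {"dx":0,"dy":0,"dz":0,"ax":0,"ay":0,"az":-0.08,"hand":255},
    {"dx":0,"dy":0,"dz":0,"ax":0,"ay":0,"az":-0.09,"hand":255},
    {"dx":0,"dy":0,"dz":0,"ax":0,"ay":0,"az":-0.09,"hand":255},
    {"dx":0,"dy":0,"dz":0,"ax":0,"ay":0,"az":-0.09,"hand":255},
    {"dx":0,"dy":0,"dz":0,"ax":0,"ay":0,"az":-0.09,"hand":255},
    {"dx":0,"dy":0,"dz":0,"ax":0,"ay":0,"az":-0.09,"hand":255},
    {"dx":0,"dy":0,"dz":0,"ax":0,"ay":0,"az":-0.09,"hand":255},
    {"dx":0,"dy":0,"dz":0,"ax":0,"ay":0,"az":-0.09,"hand":255},
    {"dx":0,"dy":0,"dz":0,"ax":0,"ay":0,"az":-0.09,"hand":255},
    {"dx":0,"dy":0,"dz":0,"ax":0,"ay":0,"az":-0.09,"hand":255},
    {"dx":0,"dy":0,"dz":0,"ax":0,"ay":0,"az":-0.09,"hand":255},
    {"dx":0,"dy":0,"dz":0,"ax":0,"ay":0,"az":-0.09,"hand":255},
    {"dx":0,"dy":0,"dz":0,"ax":0,"ay":0,"az":-0.09,"hand":255},
    {"dx":0,"dy":0,"dz":0,"ax":0,"ay":0,"az":-0.06,"hand":255},
    {"dx":0,"dy":0,"dz":0,"ax":0,"ay":0,"az":0,"hand":255},
    {"dx":0,"dy":0,"dz":0,"ax":0,"ay":0,"az":0,"hand":255}
  ]
}}

```text
t: 7.15
ee_pos: [616.5, 158.8, 186.2]
ee_rot: [0.084, 3.139, -0.0]
wrist_force: [2.6, -0.4, 2.2]
width: 13.5
```

Run:
```python
from h import *
go(615.3,157.5,184,.30)
```

```text
t 7.2 pos [616.5 158.8 186.2] phi 1.517 zaxis [ 0.001 -0.    -1.   ] F [ 2.6 -0.4  2.2] T [-0.15 -0.32  0.09] w 13.5 q [ 0.13  0.59  1.27 -0.    1.29 -1.39]
az 1.217 | dx -0.9 dy -1.5 dz 2.2 mm |3|
```

>>> {"name": "drive_tool", "arguments": {
  "targets": [
    {"dx":0,"dy":0,"dz":0,"ax":0,"ay":0,"az":-0.03,"hand":255},
    {"dx":0,"dy":0,"dz":0,"ax":0,"ay":0,"az":-0.03,"hand":255},
    {"dx":0,"dy":0,"dz":0,"ax":0,"ay":0,"az":0,"hand":255},
    {"dx":0,"dy":0,"dz":0,"ax":0,"ay":0,"az":0,"hand":100},
    {"dx":0,"dy":0,"dz":0,"ax":0,"ay":0,"az":0,"hand":100},
    {"dx":0,"dy":0,"dz":0,"ax":0,"ay":0,"az":0,"hand":100},
    {"dx":0,"dy":0,"dz":0,"ax":0,"ay":0,"az":0,"hand":100},
    {"dx":0,"dy":0,"dz":-0.01,"ax":0,"ay":0,"az":0,"hand":100},
    {"dx":0,"dy":0,"dz":-0.02,"ax":0,"ay":0,"az":0,"hand":100},
    {"dx":0,"dy":0,"dz":-0.02,"ax":0,"ay":0,"az":0,"hand":100},
    {"dx":0,"dy":0,"dz":-0.02,"ax":0,"ay":0,"az":0.13,"hand":100},
    {"dx":0,"dy":0,"dz":0,"ax":0,"ay":0,"az":0.14,"hand":100},
    {"dx":0,"dy":0,"dz":0,"ax":0,"ay":0,"az":0.14,"hand":100},
    {"dx":0,"dy":0,"dz":0,"ax":0,"ay":0,"az":0.14,"hand":100},
    {"dx":0,"dy":0,"dz":0,"ax":0,"ay":0,"az":0.14,"hand":100},
    {"dx":0,"dy":0,"dz":0,"ax":0,"ay":0,"az":0.14,"hand":100},
    {"dx":0,"dy":0,"dz":0,"ax":0,"ay":0,"az":0.14,"hand":100},
    {"dx":0,"dy":0,"dz":0,"ax":0,"ay":0,"az":0.14,"hand":100},
    {"dx":0,"dy":0,"dz":0,"ax":0,"ay":0,"az":0.14,"hand":100},
    {"dx":0,"dy":0,"dz":0,"ax":0,"ay":0,"az":0.14,"hand":100}
  ]
}}

```text
t: 9.15
ee_pos: [616.1, 159.0, 256.5]
ee_rot: [2.009, 2.415, 0.001]
wrist_force: [-0.3, -0.4, 0.2]
width: 55.8
```

Run:
```python
from h import *
go(549,12,230,.023)
```

```text
t 9.2 pos [616.1 159.  256.5] phi 0.183 zaxis [ 0.001  0.    -1.   ] F [-0.3 -0.4  0.2] T [-0.11  0.11 -0.  ] w 55.8 q [ 0.13  0.54  1.15  0.    1.45 -0.05]
az 0.160 | dx -145.4 dy -70.4 dz 26.5 mm |164|
```

>>> {"name": "drive_tool", "arguments": {
  "targets": [
    {"dx":0,"dy":0,"dz":0,"ax":0,"ay":0,"az":0.08,"hand":100},
    {"dx":0,"dy":0,"dz":0,"ax":0,"ay":0,"az":0.08,"hand":100},
    {"dx":-0.0242,"dy":-0.0117,"dz":0.004,"ax":0,"ay":0,"az":0,"hand":120},
    {"dx":-0.0242,"dy":-0.0117,"dz":0.004,"ax":0,"ay":0,"az":0,"hand":120},
    {"dx":-0.0242,"dy":-0.0117,"dz":0.004,"ax":0,"ay":0,"az":0,"hand":120},
    {"dx":-0.0242,"dy":-0.0117,"dz":0.004,"ax":0,"ay":0,"az":0,"hand":120},
    {"dx":-0.0242,"dy":-0.0117,"dz":0.004,"ax":0,"ay":0,"az":0,"hand":120},
    {"dx":-0.0242,"dy":-0.0117,"dz":0.004,"ax":0,"ay":0,"az":0,"hand":120},
    {"dx":0,"dy":0,"dz":0,"ax":0,"ay":0,"az":0,"hand":120}
  ]
}}

```text
t: 10.05
ee_pos: [549.1, 9.4, 232.2]
ee_rot: [2.192, 2.25, -0.002]
wrist_force: [-0.3, 1.1, -0.1]
width: 48.6
```

Run:
```python
from h import *
go(549,12,160,.023)
im=r.grab_frame("scene");a=cv2.resize(im[180:380,230:430],None,fx=2,fy=2,interpolation=cv2.INTER_CUBIC)
im=r.grab_frame("top");b=cv2.resize(im[140:240,240:400],None,fx=2.5,fy=4,interpolation=cv2.INTER_CUBIC)
cv2.imwrite("pics/m2.png",np.hstack([a,b]))
```

```text
t 10.1 pos [549.1   9.4 232.2] phi 0.026 zaxis [-0.001 -0.001 -1.   ] F [-0.3  1.1 -0.1] T [-0.07  0.06 -0.04] w 48.6 q [-0.12  0.39  1.47 -0.    1.29 -0.15]
az 0.003 | dx 2.6 dy 0.0 dz 72.2 mm |72|
```

View pics/m2.png

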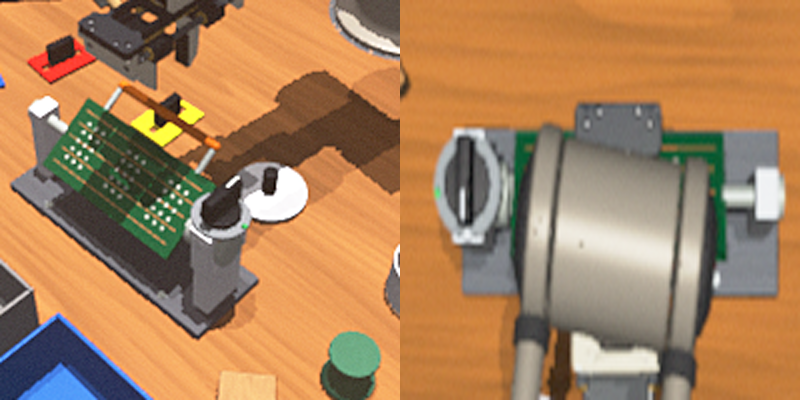

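>>> {"name": "drive_tool", "arguments": {
  "targets": [
    {"dx":0,"dy":0,"dz":0.02,"ax":0,"ay":0,"az":0,"hand":120},
    {"dx":0,"dy":0,"dz":0.02,"ax":0,"ay":0,"az":0,"hand":120},
    {"dx":0,"dy":0,"dz":0.02,"ax":0,"ay":0,"az":0,"hand":120},
    {"dx":0,"dy":0,"dz":0.012,"ax":0,"ay":0,"az":0,"hand":120},
    {"dx":0,"dy":0,"dz":0,"ax":0,"ay":0,"az":0,"hand":255},
    {"dx":0,"dy":0,"dz":0,"ax":0,"ay":0,"az":0,"hand":255},
    {"dx":0,"dy":0,"dz":0,"ax":0,"ay":0,"az":0,"hand":255},
    {"dx":0,"dy":0,"dz":0,"ax":0,"ay":0,"az":0,"hand":255},
    {"dx":0,"dy":0,"dz":0,"ax":0,"ay":0,"az":0,"hand":255},
    {"dx":0,"dy":0,"dz":0,"ax":0,"ay":0,"az":0,"hand":255}
  ],
  "grip_force": 20
}}

```text
t: 11.15
ee_pos: [549.0, 11.7, 160.1]
ee_rot: [-2.188, -2.252, 0.002]
wrist_force: [-4.4, -0.6, 5.2]
width: 11.7
```

Run:
```python
from h import *
go(549,12,160,.023)
im=r.grab_frame("scene");a=cv2.resize(im[180:380,230:430],None,fx=3,fy=3,interpolation=cv2.INTER_CUBIC)
cv2.imwrite("pics/m3.png",a)
```

```text
t 11.2 pos [549.   11.7 160.1] phi 0.029 zaxis [-0.002  0.    -1.   ] F [-4.4 -0.6  5.2] T [-0.16  0.99 -0.02] w 11.7 q [-0.12  0.46  1.57 -0.    1.12 -0.15]
az 0.006 | dx 0.3 dy -0.0 dz 0.1 mm |0|
```

View pics/m3.png

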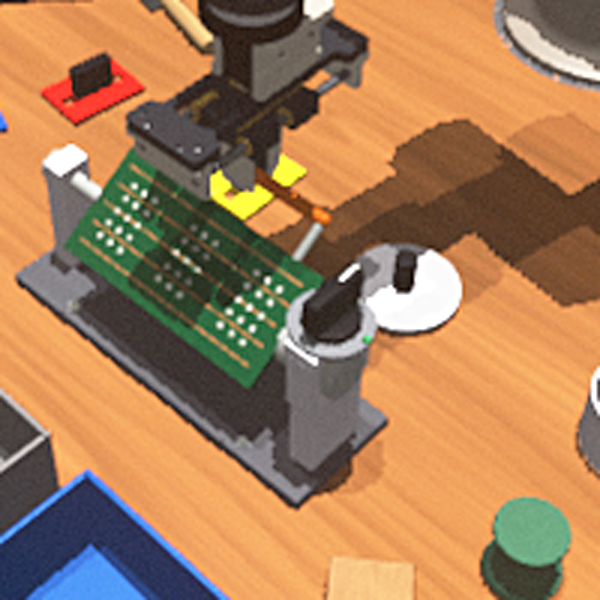

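Run:
```python
import numpy as np
th=np.linspace(2.535,0,21)
for a,b in zip(th,th[1:]): print(round(b,3),(86*(np.cos(b)-np.cos(a))/1000).round(4),(-86*(np.sin(b)-np.sin(a))/1000).round(4))
```

```text
2.408 0.0068 -0.0085
2.282 0.0078 -0.0076
2.155 0.0087 -0.0066
2.028 0.0095 -0.0054
1.901 0.0101 -0.0042
1.775 0.0105 -0.0029
1.648 0.0108 -0.0015
1.521 0.0109 -0.0001
1.394 0.0108 0.0012
1.268 0.0106 0.0026
1.141 0.0102 0.0039
1.014 0.0096 0.0052
0.887 0.0089 0.0063
0.761 0.008 0.0074
0.634 0.007 0.0084
0.507 0.0059 0.0092
0.38 0.0047 0.0098
0.254 0.0034 0.0104
0.127 0.0021 0.0107
0.0 0.0007 0.0109
```

>>> {"name": "drive_tool", "arguments": {
  "targets": [
    {"dx":0,"dy":0.0068,"dz":-0.0085,"ax":0,"ay":0,"az":0,"hand":255},
    {"dx":0,"dy":0.0078,"dz":-0.0076,"ax":0,"ay":0,"az":0,"hand":255},
    {"dx":0,"dy":0.0087,"dz":-0.0066,"ax":0,"ay":0,"az":0,"hand":255},
    {"dx":0,"dy":0.0095,"dz":-0.0054,"ax":0,"ay":0,"az":0,"hand":255},
    {"dx":0,"dy":0.0101,"dz":-0.0042,"ax":0,"ay":0,"az":0,"hand":255},
    {"dx":0,"dy":0.0105,"dz":-0.0029,"ax":0,"ay":0,"az":0,"hand":255},
    {"dx":0,"dy":0.0108,"dz":-0.0015,"ax":0,"ay":0,"az":0,"hand":255},
    {"dx":0,"dy":0.0109,"dz":-0.0001,"ax":0,"ay":0,"az":0,"hand":255},
    {"dx":0,"dy":0.0108,"dz":0.0012,"ax":0,"ay":0,"az":0,"hand":255},
    {"dx":0,"dy":0.0106,"dz":0.0026,"ax":0,"ay":0,"az":0,"hand":255},
    {"dx":0,"dy":0,"dz":0,"ax":0,"ay":0,"az":0,"hand":255}
  ]
}}

```text
t: 12.3
ee_pos: [647.5, 13.8, 192.8]
ee_rot: [2.188, 2.252, 0.0]
wrist_force: [1.5, -2.9, 2.1]
width: 11.2
```

Run:
```python
from h import *
go(645,12,192,.023)
im=r.grab_frame("scene");a=cv2.resize(im[180:380,230:430],None,fx=3,fy=3,interpolation=cv2.INTER_CUBIC)
cv2.imwrite("pics/m4.png",a)
```

```text
t 12.3 pos [647.5  13.8 192.8] phi 0.028 zaxis [ 0.001 -0.001 -1.   ] F [ 1.5 -2.9  2.1] T [-0.59 -0.1  -0.03] w 11.2 q [-0.1   0.6   1.22 -0.    1.32 -0.12]
az 0.005 | dx -1.7 dy -2.6 dz 0.8 mm |3|
```

View pics/m4.png

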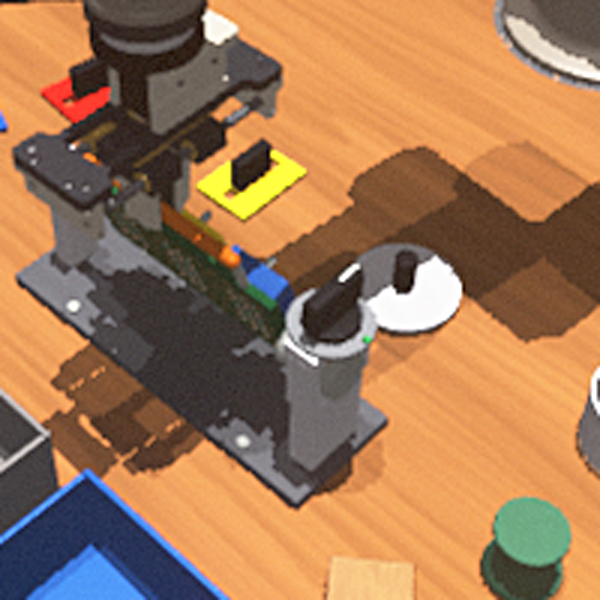

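>>> {"name": "drive_tool", "arguments": {
  "targets": [
    {"dx":0,"dy":0.0102,"dz":0.0039,"ax":0,"ay":0,"az":0,"hand":255},
    {"dx":0,"dy":0.0096,"dz":0.0052,"ax":0,"ay":0,"az":0,"hand":255},
    {"dx":0,"dy":0.0089,"dz":0.0063,"ax":0,"ay":0,"az":0,"hand":255},
    {"dx":0,"dy":0.008,"dz":0.0074,"ax":0,"ay":0,"az":0,"hand":255},
    {"dx":0,"dy":0.007,"dz":0.0084,"ax":0,"ay":0,"az":0,"hand":255},
    {"dx":0,"dy":0.0059,"dz":0.0092,"ax":0,"ay":0,"az":0,"hand":255},
    {"dx":0,"dy":0.0047,"dz":0.0098,"ax":0,"ay":0,"az":0,"hand":255},
    {"dx":0,"dy":0.0034,"dz":0.0104,"ax":0,"ay":0,"az":0,"hand":255},
    {"dx":0,"dy":0.0021,"dz":0.0107,"ax":0,"ay":0,"az":0,"hand":255},
    {"dx":0,"dy":0.0007,"dz":0.0109,"ax":0,"ay":0,"az":0,"hand":255},
    {"dx":0,"dy":0,"dz":0,"ax":0,"ay":0,"az":0,"hand":255},
    {"dx":0,"dy":0,"dz":0,"ax":0,"ay":0,"az":0,"hand":255}
  ]
}}

```text
t: 13.55
ee_pos: [705.7, 15.7, 109.9]
ee_rot: [-2.188, -2.252, 0.004]
wrist_force: [-3.8, -4.4, -3.4]
width: 11.2
```

Run:
```python
from h import *
go(706,12,110,.023)
im=r.grab_frame("scene");a=cv2.resize(im[180:380,230:430],None,fx=3,fy=3,interpolation=cv2.INTER_CUBIC)
cv2.imwrite("pics/m5.png",a)
```

```text
t 13.6 pos [705.7  15.7 109.9] phi 0.029 zaxis [-0.003 -0.001 -1.   ] F [-3.8 -4.4 -3.4] T [-0.85  0.85 -0.05] w 11.2 q [-0.09  0.78  1.11 -0.    1.25 -0.11]
az 0.006 | dx -3.7 dy 0.2 dz -0.1 mm |4|
```

View pics/m5.png

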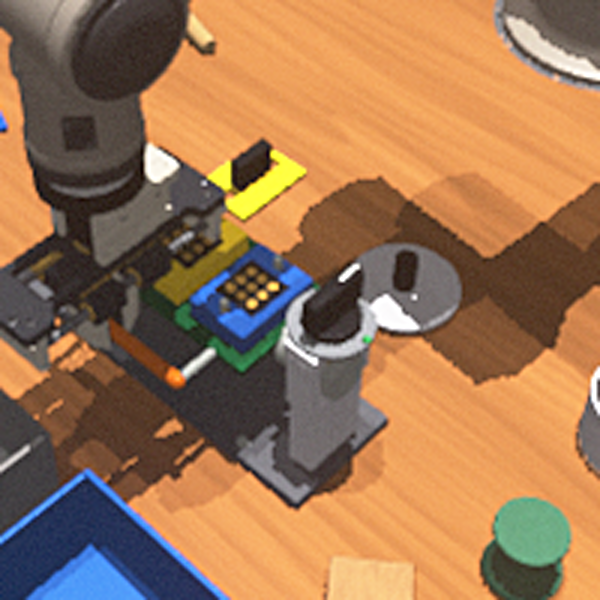

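>>> {"name": "drive_tool", "arguments": {
  "targets": [
    {"dx":0,"dy":0,"dz":0,"ax":0,"ay":0,"az":0,"hand":185},
    {"dx":0,"dy":0,"dz":0,"ax":0,"ay":0,"az":0,"hand":185},
    {"dx":0,"dy":0,"dz":0,"ax":0,"ay":0,"az":0,"hand":185},
    {"dx":0,"dy":0,"dz":0,"ax":0,"ay":0,"az":0,"hand":185},
    {"dx":0,"dy":0,"dz":-0.005,"ax":0,"ay":0,"az":0,"hand":185},
    {"dx":0,"dy":0,"dz":-0.01,"ax":0,"ay":0,"az":0,"hand":185},
    {"dx":0,"dy":0,"dz":-0.02,"ax":0,"ay":0,"az":0,"hand":185},
    {"dx":0,"dy":0,"dz":-0.03,"ax":0,"ay":0,"az":0,"hand":120},
    {"dx":0,"dy":0,"dz":-0.03,"ax":0,"ay":0,"az":0,"hand":100},
    {"dx":0,"dy":0,"dz":-0.03,"ax":0,"ay":0,"az":0,"hand":100},
    {"dx":0,"dy":0,"dz":-0.03,"ax":0,"ay":0,"az":0,"hand":100},
    {"dx":0.03,"dy":0,"dz":0,"ax":0,"ay":0,"az":0,"hand":100},
    {"dx":0.03,"dy":-0.02,"dz":0,"ax":0,"ay":0,"az":0,"hand":100},
    {"dx":0.03,"dy":-0.02,"dz":0,"ax":0,"ay":0,"az":0,"hand":100},
    {"dx":0.03,"dy":-0.02,"dz":0,"ax":0,"ay":0,"az":0,"hand":100},
    {"dx":0.023,"dy":-0.026,"dz":0,"ax":0,"ay":0,"az":0,"hand":100},
    {"dx":0,"dy":0,"dz":0,"ax":0,"ay":0,"az":0,"hand":100}
  ]
}}

```text
t: 15.3
ee_pos: [614.3, 160.1, 267.4]
ee_rot: [-2.184, -2.258, -0.002]
wrist_force: [0.9, 0.1, -0.4]
width: 55.9
```

Run:
```python
from h import *
go(616.5,158.8,187,1.594)
im=r.grab_frame("scene");cv2.imwrite("pics/s6.png",im);a=cv2.resize(im[200:350,230:380],None,fx=4,fy=4,interpolation=cv2.INTER_CUBIC)
cv2.imwrite("pics/m6.png",a)
im=r.grab_frame("top");cv2.imwrite("pics/t6.png",im);a=cv2.resize(im[150:240,240:400],None,fx=5,fy=5,interpolation=cv2.INTER_CUBIC)
cv2.imwrite("pics/m6t.png",a)
```

```text
t 15.3 pos [614.3 160.1 267.4] phi 0.033 zaxis [ 0.     0.001 -1.   ] F [ 0.9  0.1 -0.4] T [-0.15  0.05 -0.  ] w 55.9 q [0.13 0.53 1.14 0.   1.47 0.1 ]
az -1.561 | dx -2.2 dy -1.3 dz 80.4 mm |80|
```

View pics/m6.png

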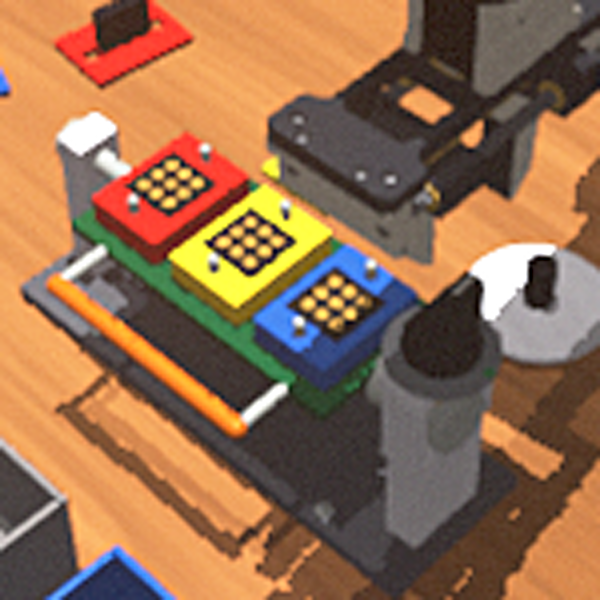

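View pics/m6t.png

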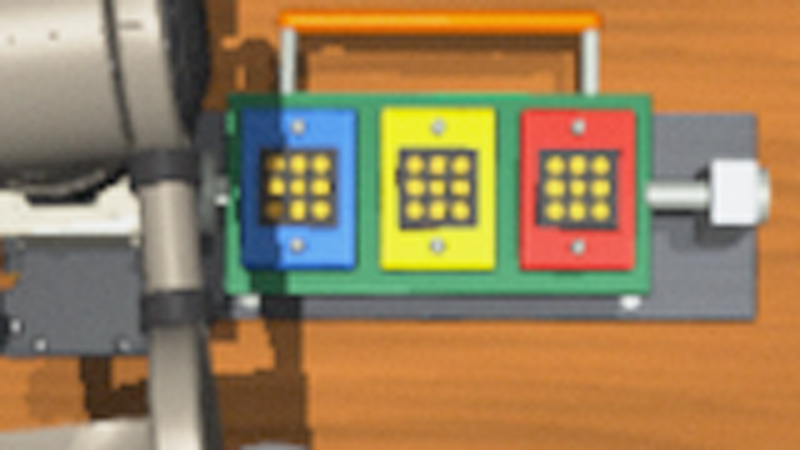

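```bash
cat > fit.py <<'E'
from h import *
from scipy.optimize import least_squares
def W(p,bx,by,bz):
    x,y,yaw,th=p[:4];c,s=np.cos(th),np.sin(th)
    fx=c*bx-s*bz; fz=s*bx+c*bz
    return [x+np.cos(yaw)*fx-np.sin(yaw)*by, y+np.sin(yaw)*fx+np.cos(yaw)*by, 110+fz]
def fit(obs,p0):
    # obs: (cam, fn(p)->board xyz, px)
    def res(p):
        o=[]
        for c,f,px in obs: o+=list(proj(c,W(p,*f(p)))[0]-px)
        return o
    s=least_squares(res,p0,loss="soft_l1")
    J=s.jac;cov=np.linalg.inv(J.T@J)*2*s.cost/(len(s.fun)-len(p0))
    return s.x,np.sqrt(np.diag(cov)),np.array(res(s.x)).reshape(-1,2)
E
python3 - <<'E'
from fit import *
zs=lambda u,v:(230+u/4-.4,200+v/4-.4)
zt=lambda u,v:(240+u/5-.4,150+v/5-.4)
o=[]
# p: x,y,yaw,th,L,d
for k,(u1,v1,u2,v2) in {1:(298,127,297,245),0:(438,127,437,245),-1:(578,127,578,246)}.items():
    o+=[("top",lambda p,k=k:(29,k*p[5],34),zt(u1,v1)),("top",lambda p,k=k:(-29,k*p[5],34),zt(u2,v2))]
for k,(u1,v1,u2,v2) in {-1:(133,198,205,146),0:(213,258,285,203),1:(299,318,371,261)}.items():
    o+=[("scene",lambda p,k=k:(29,k*p[5],35),zs(u1,v1)),("scene",lambda p,k=k:(-29,k*p[5],35),zs(u2,v2))]
o+=[("scene",lambda p:(86,-p[4],0),zs(51,285)),("scene",lambda p:(86,p[4],0),zs(240,427)),("top",lambda p:(86,p[4],0),zt(282,20)),("top",lambda p:(86,-p[4],0),zt(598,20))]
for k,c in {-1:[(92,197),(187,133),(250,180),(157,245)],0:[(168,257),(258,187),(333,237),(240,303)]}.items():
    for (sx,sy),px in zip([(1,-1),(-1,-1),(-1,1),(1,1)],c):
        o.append(("scene",lambda p,k=k,sx=sx,sy=sy:(39*sx,k*p[5]+28*sy,24),zs(*px)))
for k,c in {1:[(244,108),(357,108),(242,270),(355,270)],-1:[(520,108),(636,110),(520,270),(636,270)]}.items():
    for (sx,sy),px in zip([(1,1),(1,-1),(-1,1),(-1,-1)],c):
        o.append(("top",lambda p,k=k,sx=sx,sy=sy:(39*sx,k*p[5]+28*sy,24),zt(*px)))
x,sd,rs=fit(o,[619,13,.023,0,78,70]);print(x.round(4),sd.round(4));print(rs.round(1).tolist())
for sel in("top","scene"):
    oo=[a for a in o if a[0]==sel];x2,sd2,_=fit(oo,x);print(sel,x2.round(4),sd2.round(4))
E
```

```text
[6.202217e+02 1.295090e+01 2.610000e-02 1.530000e-02 7.771110e+01
 6.754550e+01] [0.3043 0.2119 0.0027 0.0088 0.5857 0.2535]
[[0.2, -0.1], [0.4, 0.2], [0.1, -0.2], [0.3, 0.2], [0.1, -0.2], [0.1, -0.1], [0.3, 0.0], [0.3, 0.7], [0.4, -0.3], [0.4, 0.4], [0.4, 0.3], [0.3, 0.6], [0.5, -0.8], [0.1, 0.5], [0.1, -0.1], [-0.4, -0.2], [-0.3, -0.1], [-0.0, -0.2], [0.3, -0.9], [-0.5, -0.2], [0.2, -0.7], [1.7, -0.3], [-0.0, -1.1], [-0.7, 0.5], [-0.2, 0.1], [0.1, 0.0], [0.1, -0.4], [0.5, -0.4], [0.0, -0.0], [-0.2, -0.5], [0.0, -0.4], [-0.1, -0.4]]
top [6.197593e+02 1.319160e+01 2.190000e-02 1.160000e-02 7.828430e+01
 6.780540e+01] [0.2135 0.118  0.0015 0.008  0.3351 0.1351]
scene [6.209433e+02 1.268520e+01 3.670000e-02 2.720000e-02 7.667780e+01
 6.657350e+01] [0.5411 0.4221 0.0055 0.0123 0.9756 0.5426]
```

>>> {"name": "drive_tool", "arguments": {
  "targets": [
    {"dx":0,"dy":0,"dz":0,"ax":0,"ay":0,"az":-0.142,"hand":100},
    {"dx":0,"dy":0,"dz":0,"ax":0,"ay":0,"az":-0.142,"hand":100},
    {"dx":0,"dy":0,"dz":0,"ax":0,"ay":0,"az":-0.142,"hand":100},
    {"dx":0,"dy":0,"dz":0,"ax":0,"ay":0,"az":-0.142,"hand":100},
    {"dx":0,"dy":0,"dz":0,"ax":0,"ay":0,"az":-0.142,"hand":100},
    {"dx":0,"dy":0,"dz":0,"ax":0,"ay":0,"az":-0.142,"hand":100},
    {"dx":0,"dy":0,"dz":0,"ax":0,"ay":0,"az":-0.142,"hand":100},
    {"dx":0,"dy":0,"dz":0,"ax":0,"ay":0,"az":-0.142,"hand":100},
    {"dx":0,"dy":0,"dz":0,"ax":0,"ay":0,"az":-0.142,"hand":100},
    {"dx":0,"dy":0,"dz":0,"ax":0,"ay":0,"az":-0.142,"hand":100},
    {"dx":0,"dy":0,"dz":0,"ax":0,"ay":0,"az":-0.142,"hand":100},
    {"dx":0,"dy":0,"dz":0,"ax":0,"ay":0,"az":0,"hand":100},
    {"dx":-0.001,"dy":-0.0005,"dz":0.015,"ax":0,"ay":0,"az":0,"hand":100},
    {"dx":-0.001,"dy":-0.0005,"dz":0.015,"ax":0,"ay":0,"az":0,"hand":100},
    {"dx":0,"dy":0,"dz":0.015,"ax":0,"ay":0,"az":0,"hand":100},
    {"dx":0,"dy":0,"dz":0.01,"ax":0,"ay":0,"az":0,"hand":100},
    {"dx":0,"dy":0,"dz":0,"ax":0,"ay":0,"az":0,"hand":100}
  ]
}}

```text
t: 17.1
ee_pos: [618.7, 155.2, 209.0]
ee_rot: [0.027, -3.139, 0.0]
wrist_force: [-1.0, 0.0, 0.1]
width: 56.0
```

Run:
```python
from h import *
go(616.5,158.8,187,1.594)
```

```text
t 17.1 pos [618.7 155.2 209. ] phi 1.588 zaxis [-0.003 -0.    -1.   ] F [-1.   0.   0.1] T [ 0.03  0.07 -0.04] w 56.0 q [ 0.13  0.57  1.23  0.    1.34 -1.46]
az -0.006 | dx 2.1 dy 3.7 dz 22.0 mm |22|
```

>>> {"name": "drive_tool", "arguments": {
  "targets": [
    {"dx":0,"dy":0,"dz":0,"ax":0,"ay":0,"az":0,"hand":100},
    {"dx":0,"dy":0,"dz":0,"ax":0,"ay":0,"az":0,"hand":100},
    {"dx":0,"dy":0,"dz":0,"ax":0,"ay":0,"az":0,"hand":100}
  ]
}}

```text
t: 17.4
ee_pos: [619.3, 155.8, 211.4]
ee_rot: [-0.031, 3.14, 0.0]
wrist_force: [-0.3, -0.2, 0.2]
width: 55.8
```

Run:
```python
from h import *
go(616.5,158.8,187,1.594)
```

```text
t 17.4 pos [619.3 155.8 211.4] phi 1.591 zaxis [ 0.002  0.    -1.   ] F [-0.3 -0.2  0.2] T [ 0.06 -0.07  0.01] w 55.8 q [ 0.13  0.57  1.22  0.    1.34 -1.46]
az -0.003 | dx 2.8 dy 3.0 dz 24.4 mm |25|
```

>>> {"name": "drive_tool", "arguments": {
  "targets": [
    {"dx":0.002,"dy":0.002,"dz":0.008,"ax":0,"ay":0,"az":0,"hand":100},
    {"dx":0,"dy":0.001,"dz":0.008,"ax":0,"ay":0,"az":0,"hand":100},
    {"dx":0,"dy":0,"dz":0.008,"ax":0,"ay":0,"az":0,"hand":100},
    {"dx":0,"dy":0,"dz":0,"ax":0,"ay":0,"az":0,"hand":100},
    {"dx":0,"dy":0,"dz":0,"ax":0,"ay":0,"az":0,"hand":255},
    {"dx":0,"dy":0,"dz":0,"ax":0,"ay":0,"az":0,"hand":255},
    {"dx":0,"dy":0,"dz":0,"ax":0,"ay":0,"az":0,"hand":255},
    {"dx":0,"dy":0,"dz":0,"ax":0,"ay":0,"az":0,"hand":255},
    {"dx":0,"dy":0,"dz":0,"ax":0,"ay":0,"az":0,"hand":255},
    {"dx":0,"dy":0,"dz":0,"ax":0,"ay":0,"az":0,"hand":255},
    {"dx":0,"dy":0,"dz":0,"ax":0,"ay":0,"az":0,"hand":255}
  ],
  "grip_force": 45
}}

```text
t: 18.5
ee_pos: [617.0, 158.8, 186.7]
ee_rot: [-0.032, 3.141, 0.0]
wrist_force: [1.2, -0.8, 1.1]
width: 13.6
```

Run:
```python
from h import *
go(616.5,158.8,187,1.594)
```

```text
t 18.5 pos [617.  158.8 186.7] phi 1.591 zaxis [ 0.  0. -1.] F [ 1.2 -0.8  1.1] T [0.02 0.02 0.01] w 13.6 q [ 0.13  0.59  1.27  0.    1.29 -1.46]
az -0.003 | dx 0.5 dy 0.0 dz -0.3 mm |1|
```

>>> {"name": "drive_tool", "arguments": {
  "targets": [
    {"dx":0,"dy":0,"dz":0,"ax":0,"ay":0,"az":0.07,"hand":255},
    {"dx":0,"dy":0,"dz":0,"ax":0,"ay":0,"az":0.1,"hand":255},
    {"dx":0,"dy":0,"dz":0,"ax":0,"ay":0,"az":0.1,"hand":255},
    {"dx":0,"dy":0,"dz":0,"ax":0,"ay":0,"az":0.1,"hand":255},
    {"dx":0,"dy":0,"dz":0,"ax":0,"ay":0,"az":0.1,"hand":255},
    {"dx":0,"dy":0,"dz":0,"ax":0,"ay":0,"az":0.1,"hand":255},
    {"dx":0,"dy":0,"dz":0,"ax":0,"ay":0,"az":0.1,"hand":255},
    {"dx":0,"dy":0,"dz":0,"ax":0,"ay":0,"az":0.1,"hand":255},
    {"dx":0,"dy":0,"dz":0,"ax":0,"ay":0,"az":0.1,"hand":255},
    {"dx":0,"dy":0,"dz":0,"ax":0,"ay":0,"az":0.1,"hand":255},
    {"dx":0,"dy":0,"dz":0,"ax":0,"ay":0,"az":0.1,"hand":255},
    {"dx":0,"dy":0,"dz":0,"ax":0,"ay":0,"az":0.1,"hand":255},
    {"dx":0,"dy":0,"dz":0,"ax":0,"ay":0,"az":0.1,"hand":255},
    {"dx":0,"dy":0,"dz":0,"ax":0,"ay":0,"az":0.08,"hand":255},
    {"dx":0,"dy":0,"dz":0,"ax":0,"ay":0,"az":0.06,"hand":255},
    {"dx":0,"dy":0,"dz":0,"ax":0,"ay":0,"az":0.03,"hand":255},
    {"dx":0,"dy":0,"dz":0,"ax":0,"ay":0,"az":0,"hand":255},
    {"dx":0,"dy":0,"dz":0,"ax":0,"ay":0,"az":0,"hand":255}
  ]
}}

```text
t: 20.3
ee_pos: [616.8, 158.5, 186.6]
ee_rot: [2.046, 2.384, -0.001]
wrist_force: [-1.1, -2.4, 1.1]
width: 13.7
```

Run:
```python
from h import *
go(616.5,158.8,187,1.594)
```

```text
t 20.3 pos [616.8 158.5 186.6] phi 0.153 zaxis [-0.    -0.001 -1.   ] F [-1.1 -2.4  1.1] T [-0.44  0.27  0.66] w 13.7 q [ 0.13  0.59  1.27 -0.    1.29 -0.02]
az -1.441 | dx 0.2 dy 0.3 dz -0.4 mm |1|
```

>>> {"name": "drive_tool", "arguments": {
  "targets": [
    {"dx":0,"dy":0,"dz":0,"ax":0,"ay":0,"az":0,"hand":100},
    {"dx":0,"dy":0,"dz":0,"ax":0,"ay":0,"az":0,"hand":100},
    {"dx":0,"dy":0,"dz":0,"ax":0,"ay":0,"az":0,"hand":100},
    {"dx":0,"dy":0,"dz":-0.01,"ax":0,"ay":0,"az":0,"hand":100},
    {"dx":0,"dy":0,"dz":-0.02,"ax":0,"ay":0,"az":0,"hand":100},
    {"dx":0,"dy":0,"dz":-0.025,"ax":0,"ay":0,"az":0,"hand":100},
    {"dx":0,"dy":0,"dz":-0.025,"ax":0,"ay":0,"az":-0.1,"hand":100},
    {"dx":0,"dy":-0.02,"dz":0,"ax":0,"ay":0,"az":-0.14,"hand":100},
    {"dx":0,"dy":-0.02,"dz":0,"ax":0,"ay":0,"az":-0.14,"hand":100},
    {"dx":0,"dy":-0.02,"dz":0,"ax":0,"ay":0,"az":-0.14,"hand":100},
    {"dx":0,"dy":0,"dz":0,"ax":0,"ay":0,"az":-0.14,"hand":100},
    {"dx":0,"dy":0,"dz":0,"ax":0,"ay":0,"az":-0.14,"hand":100},
    {"dx":0,"dy":0,"dz":0,"ax":0,"ay":0,"az":-0.14,"hand":100},
    {"dx":0,"dy":0,"dz":0,"ax":0,"ay":0,"az":-0.14,"hand":100},
    {"dx":0,"dy":0,"dz":0,"ax":0,"ay":0,"az":-0.14,"hand":100},
    {"dx":0,"dy":0,"dz":0,"ax":0,"ay":0,"az":-0.14,"hand":100},
    {"dx":0,"dy":0,"dz":0,"ax":0,"ay":0,"az":-0.06,"hand":100},
    {"dx":0,"dy":0,"dz":0,"ax":0,"ay":0,"az":0,"hand":100}
  ]
}}

```text
t: 22.1
ee_pos: [561.9, 136.1, 267.3]
ee_rot: [-0.001, 3.141, 0.001]
wrist_force: [-0.9, 0.0, -0.4]
width: 55.5
```

Run:
```python
from h import *
go(445,-90,110,1.57)
im=r.grab_frame("scene");cv2.imwrite("pics/s7.png",im)
im=r.grab_frame("top");cv2.imwrite("pics/t7.png",im)
for n in("red","yellow","blue"):
    a,b=look(f"cover_{n}_grip")
    rg=r.regions_of("top",f"cover_{n}_grip")
    if b: print(n,"tip",np.round(atz("top",b['centre'],28),1),b['confidence'])
    if a: print("  scene tip",np.round(atz("scene",a['centre'],28),1))
    for g in rg[:1]:
        m=g['region'].astype(np.uint8);c,_=cv2.findContours(m,cv2.RETR_EXTERNAL,cv2.CHAIN_APPROX_NONE)
        c=max(c,key=cv2.contourArea);q=cv2.minAreaRect(c);print("  rect",q)
a=cv2.resize(im[150:320,330:500],None,fx=4,fy=4,interpolation=cv2.INTER_CUBIC)[:600]
cv2.imwrite("pics/m7.png",cv2.resize(im[165:305,330:500],None,fx=4.2,fy=4.2,interpolation=cv2.INTER_CUBIC))
```

```text
t 22.1 pos [561.9 136.1 267.3] phi 1.571 zaxis [ 0.001  0.    -1.   ] F [-0.9  0.  -0.4] T [-0.    0.05 -0.02] w 55.5 q [ 0.1   0.42  1.32  0.    1.4  -1.47]
az 0.001 | dx 116.8 dy -226.2 dz 157.3 mm |299|
red tip [ 462.8 -299.6   28. ] 0.58
  scene tip [ 461.3 -306.3   28. ]
  rect ((444.8923645019531, 255.36155700683594), (23.938703536987305, 32.74516677856445), 7.125016689300537)
yellow tip [446.3 -90.7  28. ] 0.7
  scene tip [449.7 -88.3  28. ]
blue tip [ 588.3 -355.9   28. ] 0.92
  scene tip [499.1  59.2  28. ]
  rect ((468.5345153808594, 208.91380310058594), (23.954702377319336, 33.23946762084961), 21.801406860351562)
```

View pics/m7.png

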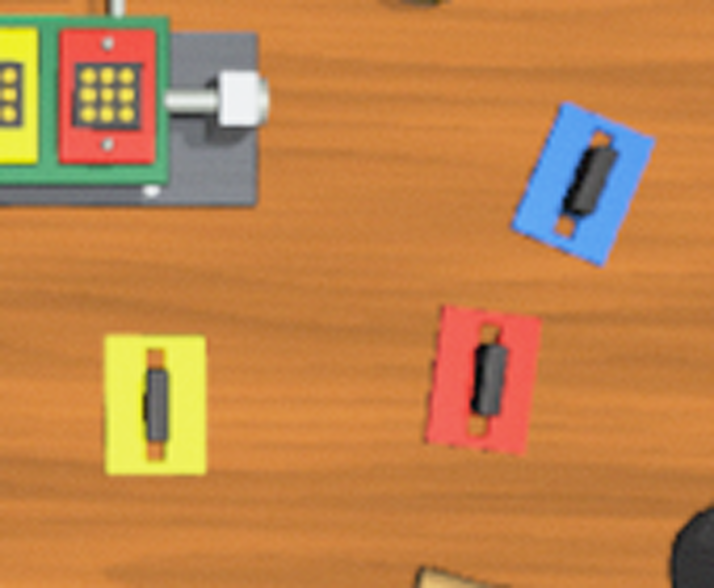

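View pics/s7.png

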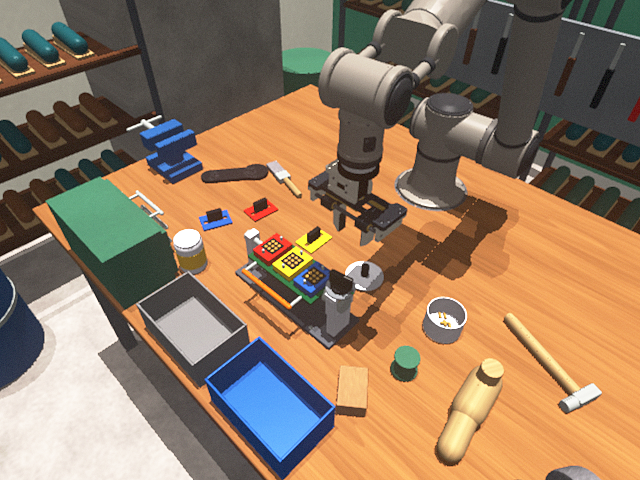

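```bash
cat >> h.py <<'E'
RNG={"red":[((0,130,110),(8,255,255)),((172,130,110),(180,255,255))],"yellow":[((22,120,110),(34,255,255))],"blue":[((100,130,100),(118,255,255))]}
def cover(col,im,box):
    """world centre & yaw of plate lying on table, box=(u0,v0,u1,v1)"""
    hsv=cv2.cvtColor(im,cv2.COLOR_BGR2HSV);m=np.zeros(im.shape[:2],np.uint8)
    for lo,hi in RNG[col]: m|=cv2.inRange(hsv,lo,hi)
    k=np.zeros_like(m);u0,v0,u1,v1=box;k[v0:v1,u0:u1]=m[v0:v1,u0:u1]
    c,_=cv2.findContours(k,cv2.RETR_EXTERNAL,cv2.CHAIN_APPROX_NONE)
    c=max(c,key=cv2.contourArea)
    W=np.array([atz("top",p,6)[:2] for p in c.reshape(-1,2).astype(float)],np.float32)
    (cx,cy),(w,h),a=cv2.minAreaRect(W)
    a=np.radians(a)
    if w<h: a+=np.pi/2;w,h=h,w
    a=(a+np.pi/2)%np.pi-np.pi/2
    return (round(cx,1),round(cy,1)),(round(w),round(h)),round(a,3)
E
python3 - <<'E'
from h import *
im=cv2.imread("pics/t7.png")
print(cover("yellow",im,(345,235,400,290)));print(cover("red",im,(425,230,470,280)));print(cover("blue",im,(445,180,500,235)))
print(proj("top",[620,13,134]))
E
```

```text
((441.8, -93.9), (84, 61), np.float64(0.025))
((463.0, -299.0), (87, 64), np.float64(-0.103))
((587.7, -357.6), (84, 61), np.float64(-0.377))
[[327.34485059 187.13589567]]
```

>>> {"name": "drive_tool", "arguments": {
  "targets": [
    {"dx":0.0148,"dy":-0.0286,"dz":0.01,"ax":0,"ay":0,"az":-0.025,"hand":100},
    {"dx":0.0148,"dy":-0.0286,"dz":0.01,"ax":0,"ay":0,"az":0,"hand":100},
    {"dx":0.0148,"dy":-0.0286,"dz":0.02,"ax":0,"ay":0,"az":0,"hand":100},
    {"dx":0.0148,"dy":-0.0286,"dz":0.02,"ax":0,"ay":0,"az":0,"hand":100},
    {"dx":0.0148,"dy":-0.0286,"dz":0.02,"ax":0,"ay":0,"az":0,"hand":100},
    {"dx":0.0148,"dy":-0.0286,"dz":0.02,"ax":0,"ay":0,"az":0,"hand":100},
    {"dx":0.0148,"dy":-0.0286,"dz":0.03,"ax":0,"ay":0,"az":0,"hand":100},
    {"dx":0.0148,"dy":-0.0286,"dz":0.03,"ax":0,"ay":0,"az":0,"hand":100},
    {"dx":0,"dy":0,"dz":0,"ax":0,"ay":0,"az":0,"hand":100},
    {"dx":0,"dy":0,"dz":0,"ax":0,"ay":0,"az":0,"hand":100},
    {"dx":0,"dy":0,"dz":0,"ax":0,"ay":0,"az":0,"hand":100}
  ]
}}

```text
t: 23.75
ee_pos: [449.6, -95.1, 107.4]
ee_rot: [-0.04, 3.139, -0.001]
wrist_force: [-0.9, -0.2, -0.4]
width: 55.8
```

Run:
```python
from h import *
go(443.5,-92.5,24,1.596)
im=r.grab_frame("scene")
cv2.imwrite("pics/m8.png",cv2.resize(im[180:320,230:400],None,fx=4.2,fy=4.2,interpolation=cv2.INTER_CUBIC))
```

```text
t 23.8 pos [449.6 -95.1 107.4] phi 1.596 zaxis [ 0.002 -0.    -1.   ] F [-0.9 -0.2 -0.4] T [ 0.02  0.01 -0.06] w 55.8 q [-0.38  0.38  1.88  0.    0.88 -1.97]
az 0.000 | dx 6.0 dy 2.8 dz 83.4 mm |84|
```

View pics/m8.png

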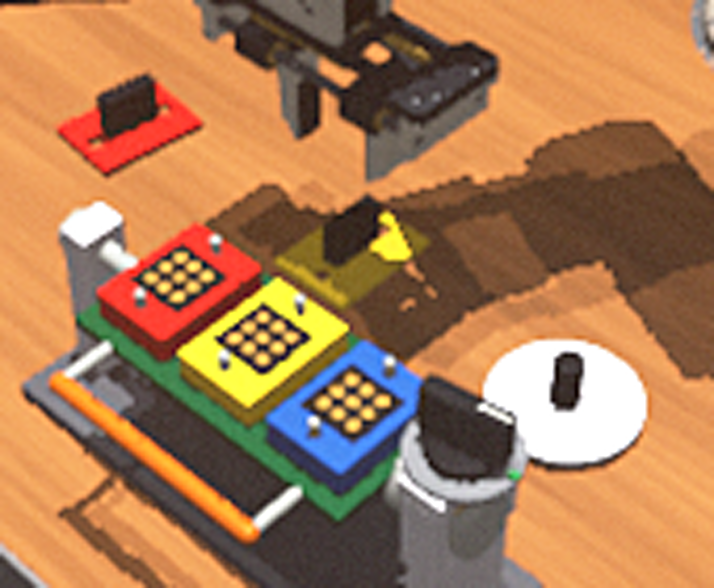

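>>> {"name": "drive_tool", "arguments": {
  "targets": [
    {"dx":0.003,"dy":0.0014,"dz":0.02,"ax":0,"ay":0,"az":0,"hand":100},
    {"dx":0.003,"dy":0.0014,"dz":0.02,"ax":0,"ay":0,"az":0,"hand":120},
    {"dx":0,"dy":0,"dz":0.018,"ax":0,"ay":0,"az":0,"hand":120},
    {"dx":0,"dy":0,"dz":0.015,"ax":0,"ay":0,"az":0,"hand":120},
    {"dx":0,"dy":0,"dz":0.01,"ax":0,"ay":0,"az":0,"hand":120},
    {"dx":0,"dy":0,"dz":0,"ax":0,"ay":0,"az":0,"hand":120},
    {"dx":0,"dy":0,"dz":0,"ax":0,"ay":0,"az":0,"hand":255},
    {"dx":0,"dy":0,"dz":0,"ax":0,"ay":0,"az":0,"hand":255},
    {"dx":0,"dy":0,"dz":0,"ax":0,"ay":0,"az":0,"hand":255},
    {"dx":0,"dy":0,"dz":0,"ax":0,"ay":0,"az":0,"hand":255},
    {"dx":0,"dy":0,"dz":0,"ax":0,"ay":0,"az":0,"hand":255},
    {"dx":0,"dy":0,"dz":0,"ax":0,"ay":0,"az":0,"hand":255}
  ],
  "grip_force": 35
}}

```text
t: 25.0
ee_pos: [442.6, -92.8, 23.8]
ee_rot: [-0.039, 3.141, -0.0]
wrist_force: [-1.0, -0.5, 2.9]
width: 13.8
```

Run:
```python
from h import *
go(443.5,-92.5,24,1.596)
im=r.grab_frame("scene")
cv2.imwrite("pics/m9.png",cv2.resize(im[180:320,230:400],None,fx=4.2,fy=4.2,interpolation=cv2.INTER_CUBIC))
```

```text
t 25.0 pos [442.6 -92.8  23.8] phi 1.596 zaxis [ 0.001 -0.    -1.   ] F [-1.  -0.5  2.9] T [-0.03  0.06 -0.03] w 13.8 q [-0.38  0.52  1.97  0.    0.65 -1.97]
az -0.000 | dx -0.9 dy 0.3 dz -0.2 mm |1|
```

View pics/m9.png

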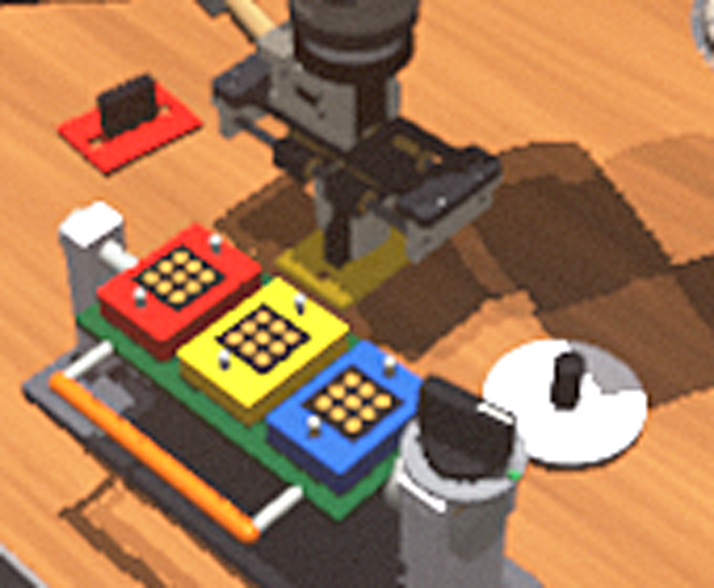

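>>> {"name": "drive_tool", "arguments": {
  "targets": [
    {"dx":0,"dy":0,"dz":-0.01,"ax":0,"ay":0,"az":0,"hand":255},
    {"dx":0,"dy":0,"dz":-0.02,"ax":0,"ay":0,"az":0,"hand":255},
    {"dx":0,"dy":0,"dz":-0.03,"ax":0,"ay":0,"az":0,"hand":255},
    {"dx":0,"dy":0,"dz":-0.03,"ax":0,"ay":0,"az":0,"hand":255},
    {"dx":0,"dy":0,"dz":-0.03,"ax":0,"ay":0,"az":0,"hand":255},
    {"dx":0,"dy":0,"dz":-0.03,"ax":0,"ay":0,"az":0,"hand":255},
    {"dx":0,"dy":0,"dz":-0.03,"ax":0,"ay":0,"az":0,"hand":255},
    {"dx":0,"dy":0,"dz":-0.015,"ax":0,"ay":0,"az":0,"hand":255},
    {"dx":0,"dy":0,"dz":0,"ax":0,"ay":0,"az":0,"hand":255},
    {"dx":0,"dy":0,"dz":0,"ax":0,"ay":0,"az":0,"hand":255}
  ]
}}

```text
t: 26.05
ee_pos: [441.9, -92.5, 218.2]
ee_rot: [0.04, -3.141, -0.0]
wrist_force: [-0.2, 0.3, -1.3]
width: 13.6
```

Run:
```python
from h import *
go(620.2,13.5,215,1.594)
```

```text
t 26.1 pos [441.9 -92.5 218.2] phi 1.596 zaxis [-0.  0. -1.] F [-0.2  0.3 -1.3] T [ 0.02  0.02 -0.  ] w 13.6 q [-0.38  0.23  1.74  0.    1.17 -1.97]
az 0.002 | dx -180.7 dy 101.8 dz 3.2 mm |207|
```

>>> {"name": "drive_tool", "arguments": {
  "targets": [
    {"dx":-0.01,"dy":0.0058,"dz":0,"ax":0,"ay":0,"az":0,"hand":255},
    {"dx":-0.02,"dy":0.0113,"dz":0,"ax":0,"ay":0,"az":0,"hand":255},
    {"dx":-0.02,"dy":0.0113,"dz":0,"ax":0,"ay":0,"az":0,"hand":255},
    {"dx":-0.02,"dy":0.0113,"dz":0,"ax":0,"ay":0,"az":0,"hand":255},
    {"dx":-0.02,"dy":0.0113,"dz":0,"ax":0,"ay":0,"az":0,"hand":255},
    {"dx":-0.02,"dy":0.0113,"dz":0,"ax":0,"ay":0,"az":0,"hand":255},
    {"dx":-0.02,"dy":0.0113,"dz":0,"ax":0,"ay":0,"az":0,"hand":255},
    {"dx":-0.02,"dy":0.0113,"dz":0,"ax":0,"ay":0,"az":0,"hand":255},
    {"dx":-0.02,"dy":0.0113,"dz":0,"ax":0,"ay":0,"az":0,"hand":255},
    {"dx":-0.01,"dy":0.0058,"dz":0,"ax":0,"ay":0,"az":0,"hand":255},
    {"dx":0,"dy":0,"dz":0,"ax":0,"ay":0,"az":0,"hand":255},
    {"dx":0,"dy":0,"dz":0,"ax":0,"ay":0,"az":0,"hand":255},
    {"dx":0,"dy":0,"dz":0,"ax":0,"ay":0,"az":0,"hand":255},
    {"dx":0,"dy":0,"dz":0,"ax":0,"ay":0,"az":0,"hand":255}
  ]
}}

```text
t: 27.45
ee_pos: [619.3, 13.5, 218.5]
ee_rot: [0.039, -3.141, -0.0]
wrist_force: [-0.2, 0.6, -0.4]
width: 14.2
```

Run:
```python
from h import *
go(620.2,13.5,185,1.594)
im=r.grab_frame("scene")
cv2.imwrite("pics/m10.png",cv2.resize(im[180:320,230:400],None,fx=4.2,fy=4.2,interpolation=cv2.INTER_CUBIC))
```

```text
t 27.4 pos [619.3  13.5 218.5] phi 1.595 zaxis [-0.  0. -1.] F [-0.2  0.6 -0.4] T [ 0.02  0.04 -0.04] w 14.2 q [-0.1   0.53  1.27  0.    1.34 -1.7 ]
az 0.001 | dx -0.9 dy -0.0 dz 33.5 mm |34|
```

View pics/m10.png

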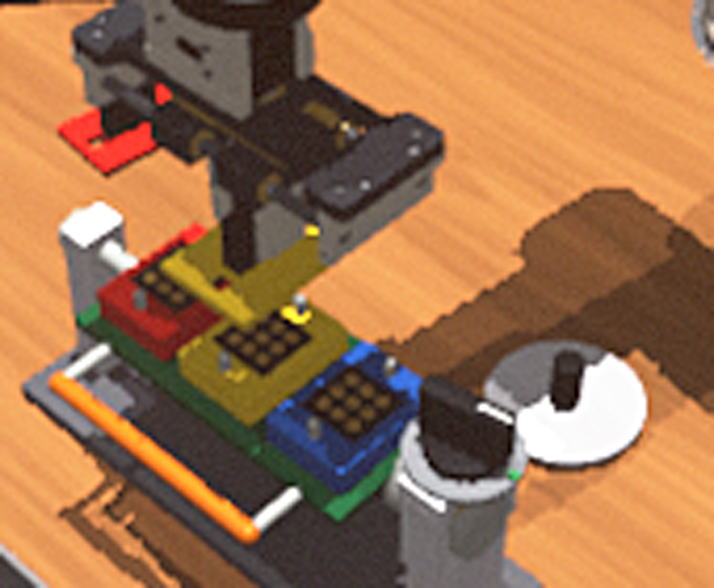

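>>> {"name": "drive_tool", "arguments": {
  "targets": [
    {"dx":-0.001,"dy":0,"dz":0.015,"ax":0,"ay":0,"az":0,"hand":255},
    {"dx":0,"dy":0,"dz":0.015,"ax":0,"ay":0,"az":0,"hand":255},
    {"dx":0,"dy":0,"dz":0.01,"ax":0,"ay":0,"az":0,"hand":255},
    {"dx":0,"dy":0,"dz":0,"ax":0,"ay":0,"az":0,"hand":255},
    {"dx":0,"dy":0,"dz":0,"ax":0,"ay":0,"az":0,"hand":255},
    {"dx":0,"dy":0,"dz":0,"ax":0,"ay":0,"az":0,"hand":255}
  ]
}}

```text
t: 28.1
ee_pos: [621.2, 13.7, 179.5]
ee_rot: [-0.039, 3.14, -0.0]
wrist_force: [-0.2, -0.2, -1.8]
width: 13.7
```

Run:
```python
from h import *
go(620.2,13.5,159,1.594)
im=r.grab_frame("scene")
cv2.imwrite("pics/m11.png",cv2.resize(im[200:300,260:380],None,fx=6,fy=6,interpolation=cv2.INTER_CUBIC))
```

```text
t 28.1 pos [621.2  13.7 179.5] phi 1.596 zaxis [ 0.002 -0.    -1.   ] F [-0.2 -0.2 -1.8] T [ 0.07  0.03 -0.01] w 13.7 q [-0.1   0.56  1.33  0.    1.25 -1.7 ]
az 0.002 | dx 1.0 dy -0.2 dz 20.5 mm |20|
```

View pics/m11.png

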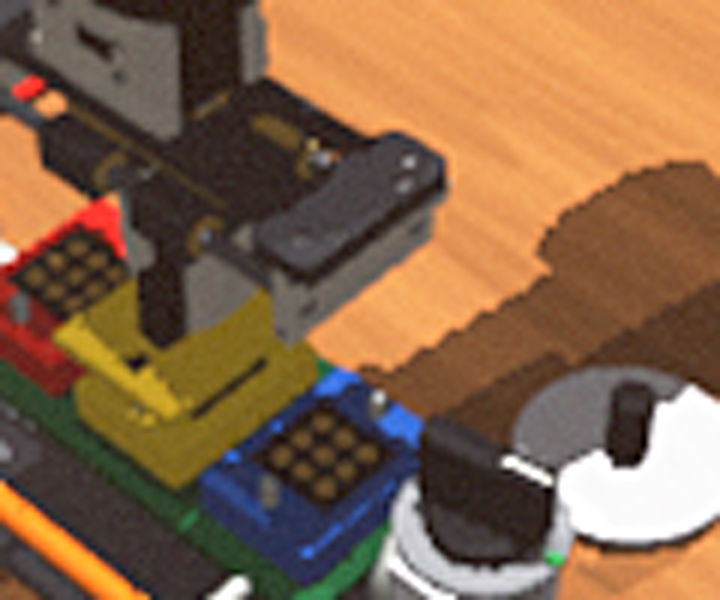

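>>> {"name": "drive_tool", "arguments": {
  "targets": [
    {"dx":0,"dy":0,"dz":0.004,"ax":0,"ay":0,"az":0,"hand":255},
    {"dx":0,"dy":0,"dz":0.004,"ax":0,"ay":0,"az":0,"hand":255},
    {"dx":0,"dy":0,"dz":0.003,"ax":0,"ay":0,"az":0,"hand":255},
    {"dx":0,"dy":0,"dz":0.003,"ax":0,"ay":0,"az":0,"hand":255},
    {"dx":0,"dy":0,"dz":0,"ax":0,"ay":0,"az":0,"hand":255},
    {"dx":0,"dy":0,"dz":0,"ax":0,"ay":0,"az":0,"hand":255},
    {"dx":0,"dy":0,"dz":0,"ax":0,"ay":0,"az":0,"hand":255}
  ]
}}

```text
t: 28.85
ee_pos: [620.9, 13.9, 164.7]
ee_rot: [-0.04, 3.141, 0.0]
wrist_force: [-0.4, 0.5, -0.6]
width: 13.9
```

Run:
```python
from h import *
go(620.2,13.5,159,1.594)
```

```text
t 28.9 pos [620.9  13.9 164.7] phi 1.596 zaxis [ 0.  0. -1.] F [-0.4  0.5 -0.6] T [ 0.08 -0.05  0.01] w 13.9 q [-0.1   0.58  1.35  0.    1.22 -1.7 ]
az 0.002 | dx 0.7 dy -0.3 dz 5.7 mm |6|
```

>>> {"name": "drive_tool", "arguments": {
  "targets": [
    {"dx":0,"dy":0,"dz":0.002,"ax":0,"ay":0,"az":0,"hand":255},
    {"dx":0,"dy":0,"dz":0.002,"ax":0,"ay":0,"az":0,"hand":255},
    {"dx":0,"dy":0,"dz":0.002,"ax":0,"ay":0,"az":0,"hand":255},
    {"dx":0,"dy":0,"dz":0.001,"ax":0,"ay":0,"az":0,"hand":255},
    {"dx":0,"dy":0,"dz":0,"ax":0,"ay":0,"az":0,"hand":255},
    {"dx":0,"dy":0,"dz":0,"ax":0,"ay":0,"az":0,"hand":255}
  ]
}}

```text
t: 29.45
ee_pos: [620.8, 13.9, 158.1]
ee_rot: [-0.04, 3.141, -0.0]
wrist_force: [-1.4, 0.5, 4.7]
width: 13.7
```

Run:
```python
from h import *
go(620.2,13.5,159,1.594)
im=r.grab_frame("scene")
cv2.imwrite("pics/m12.png",cv2.resize(im[200:300,260:380],None,fx=6,fy=6,interpolation=cv2.INTER_CUBIC))
```

```text
t 29.4 pos [620.8  13.9 158.1] phi 1.596 zaxis [ 0. -0. -1.] F [-1.4  0.5  4.7] T [-0.03  0.55 -0.07] w 13.7 q [-0.1   0.58  1.36  0.    1.2  -1.7 ]
az 0.002 | dx 0.6 dy -0.4 dz -0.9 mm |1|
```

View pics/m12.png

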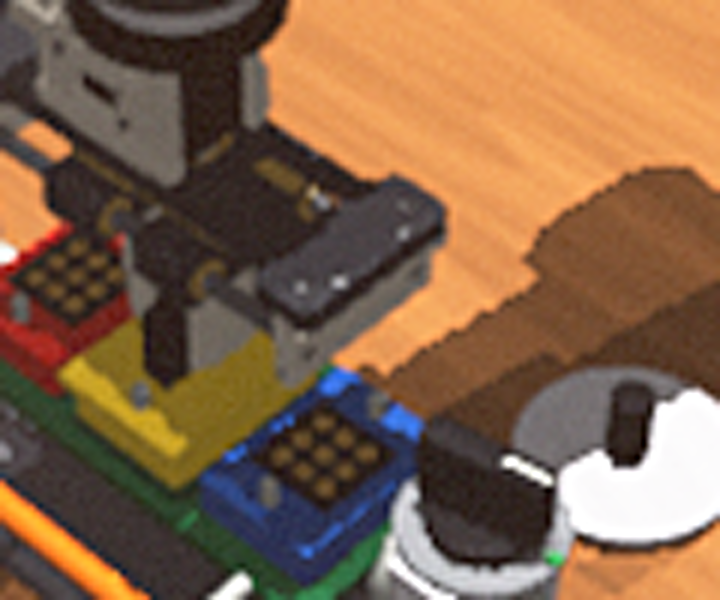

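>>> {"name": "drive_tool", "arguments": {
  "targets": [
    {"dx":0,"dy":0,"dz":0,"ax":0,"ay":0,"az":0,"hand":130},
    {"dx":0,"dy":0,"dz":0,"ax":0,"ay":0,"az":0,"hand":130},
    {"dx":0,"dy":0,"dz":0,"ax":0,"ay":0,"az":0,"hand":130},
    {"dx":0,"dy":0,"dz":-0.01,"ax":0,"ay":0,"az":0,"hand":130},
    {"dx":0,"dy":0,"dz":-0.02,"ax":0,"ay":0,"az":0,"hand":130},
    {"dx":0,"dy":0,"dz":-0.03,"ax":0,"ay":0,"az":0,"hand":100},
    {"dx":0.01,"dy":0,"dz":-0.03,"ax":0,"ay":0,"az":0,"hand":100},
    {"dx":0.02,"dy":0,"dz":0,"ax":0,"ay":0,"az":0.06,"hand":100},
    {"dx":0.02,"dy":0,"dz":0,"ax":0,"ay":0,"az":0.06,"hand":100},
    {"dx":0.02,"dy":0,"dz":0,"ax":0,"ay":0,"az":0,"hand":100},
    {"dx":0.02,"dy":0,"dz":0,"ax":0,"ay":0,"az":0,"hand":100},
    {"dx":0,"dy":0,"dz":0,"ax":0,"ay":0,"az":0,"hand":100},
    {"dx":0,"dy":0,"dz":0,"ax":0,"ay":0,"az":0,"hand":100}
  ]
}}

```text
t: 30.8
ee_pos: [531.6, 17.5, 248.5]
ee_rot: [0.149, 3.136, -0.0]
wrist_force: [0.0, -0.8, -0.7]
width: 56.0
```

Run:
```python
from h import *
im=r.grab_frame("top");cv2.imwrite("pics/t13.png",im)
c=cover("red",im,(425,215,490,300));print(c);print(cover("blue",im,(430,170,510,240)))
b=find("top","cover_red_grip");print(np.round(atz("top",b['centre'],28),1))
im2=r.grab_frame("scene");cv2.imwrite("pics/m13.png",cv2.resize(im2[180:320,180:400],None,fx=3.5,fy=3.5,interpolation=cv2.INTER_CUBIC))
go(c[0][0]+.4,c[0][1]+.4,24,1.571+c[2])
```

```text
((463.0, -299.0), (87, 64), np.float64(-0.106))
((603.0, -391.4), (84, 61), np.float64(-0.374))
[ 455.6 -294.3   28. ]
t 30.9 pos [531.9  17.4 247.6] phi 1.476 zaxis [ 0.001  0.    -1.   ] F [ 0.8  0.1 -0.6] T [-0.01  0.05  0.01] w 56.0 q [-0.11  0.35  1.49  0.    1.31 -1.59]
az 0.011 | dx 34.7 dy -321.5 dz 223.6 mm |393|
```

View pics/m13.png

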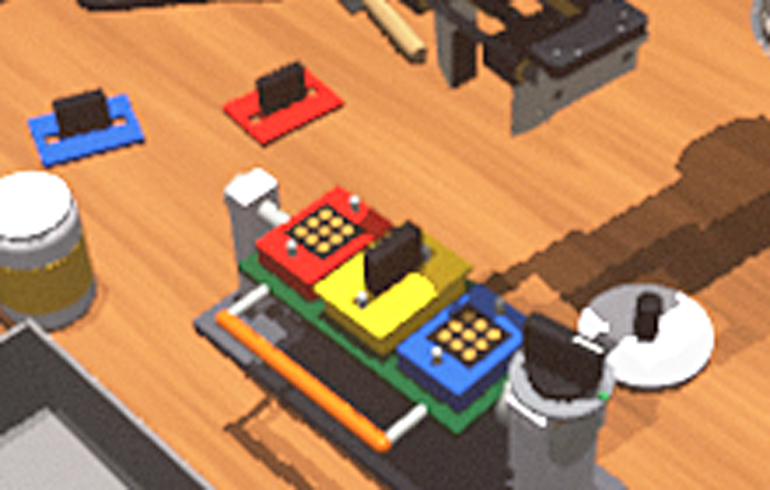

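>>> {"name": "drive_tool", "arguments": {
  "targets": [
    {"dx":0.0035,"dy":-0.032,"dz":0.005,"ax":0,"ay":0,"az":0.011,"hand":100},
    {"dx":0.0035,"dy":-0.0322,"dz":0.005,"ax":0,"ay":0,"az":0,"hand":100},
    {"dx":0.0035,"dy":-0.0322,"dz":0.01,"ax":0,"ay":0,"az":0,"hand":100},
    {"dx":0.0035,"dy":-0.0322,"dz":0.01,"ax":0,"ay":0,"az":0,"hand":100},
    {"dx":0.0035,"dy":-0.0322,"dz":0.01,"ax":0,"ay":0,"az":0,"hand":100},
    {"dx":0.0035,"dy":-0.0322,"dz":0.02,"ax":0,"ay":0,"az":0,"hand":100},
    {"dx":0.0035,"dy":-0.0322,"dz":0.02,"ax":0,"ay":0,"az":0,"hand":100},
    {"dx":0.0035,"dy":-0.0322,"dz":0.02,"ax":0,"ay":0,"az":0,"hand":100},
    {"dx":0.0035,"dy":-0.0322,"dz":0.02,"ax":0,"ay":0,"az":0,"hand":100},
    {"dx":0.0035,"dy":-0.0322,"dz":0.02,"ax":0,"ay":0,"az":0,"hand":100},
    {"dx":0,"dy":0,"dz":0,"ax":0,"ay":0,"az":0,"hand":100},
    {"dx":0,"dy":0,"dz":0,"ax":0,"ay":0,"az":0,"hand":100},
    {"dx":0,"dy":0,"dz":0,"ax":0,"ay":0,"az":0,"hand":100},
    {"dx":0,"dy":0,"dz":0,"ax":0,"ay":0,"az":0,"hand":100}
  ]
}}

```text
t: 32.35
ee_pos: [463.3, -298.2, 108.2]
ee_rot: [0.164, 3.136, -0.001]
wrist_force: [0.8, 0.4, 0.2]
width: 55.8
```

Run:
```python
from h import *
im2=r.grab_frame("scene");cv2.imwrite("pics/m14.png",cv2.resize(im2[150:290,180:350],None,fx=4,fy=4,interpolation=cv2.INTER_CUBIC))
go(463.4,-298.6,24,1.466)
```

```text
t 32.4 pos [ 463.3 -298.1  108.2] phi 1.466 zaxis [ 0.001 -0.001 -1.   ] F [-0.6  0.  -0.1] T [-0.01  0.01  0.05] w 55.4 q [-0.71  0.52  1.63  0.    0.99 -2.18]
az 0.000 | dx -0.2 dy -0.5 dz 84.2 mm |84|
```

View pics/m14.png

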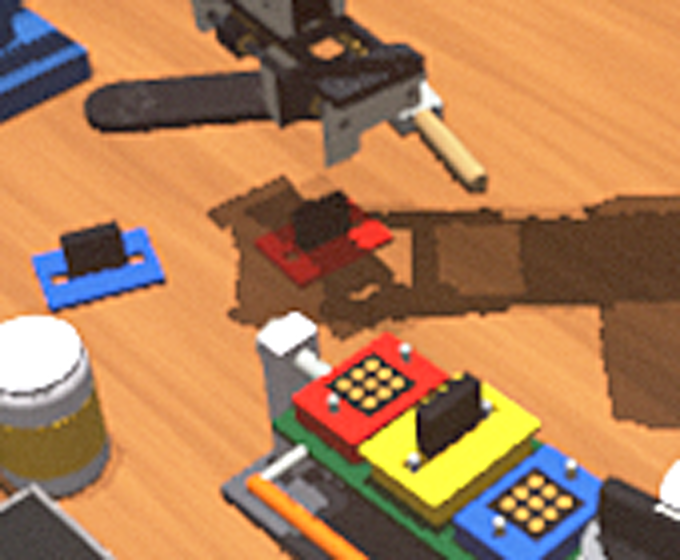

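>>> {"name": "drive_tool", "arguments": {
  "targets": [
    {"dx":0,"dy":0,"dz":0.02,"ax":0,"ay":0,"az":0,"hand":120},
    {"dx":0,"dy":0,"dz":0.02,"ax":0,"ay":0,"az":0,"hand":120},
    {"dx":0,"dy":0,"dz":0.02,"ax":0,"ay":0,"az":0,"hand":120},
    {"dx":0,"dy":0,"dz":0.014,"ax":0,"ay":0,"az":0,"hand":120},
    {"dx":0,"dy":0,"dz":0.01,"ax":0,"ay":0,"az":0,"hand":120},
    {"dx":0,"dy":0,"dz":0,"ax":0,"ay":0,"az":0,"hand":120},
    {"dx":0,"dy":0,"dz":0,"ax":0,"ay":0,"az":0,"hand":255},
    {"dx":0,"dy":0,"dz":0,"ax":0,"ay":0,"az":0,"hand":255},
    {"dx":0,"dy":0,"dz":0,"ax":0,"ay":0,"az":0,"hand":255},
    {"dx":0,"dy":0,"dz":0,"ax":0,"ay":0,"az":0,"hand":255},
    {"dx":0,"dy":0,"dz":0,"ax":0,"ay":0,"az":0,"hand":255},
    {"dx":0,"dy":0,"dz":0,"ax":0,"ay":0,"az":0,"hand":255}
  ],
  "grip_force": 35
}}

```text
t: 33.6
ee_pos: [462.7, -298.9, 23.8]
ee_rot: [0.166, 3.137, -0.0]
wrist_force: [-0.6, 1.1, 1.7]
width: 13.9
```

Run:
```python
from h import *
go(463.4,-298.6,220,1.594)
```

```text
t 33.6 pos [ 462.7 -298.9   23.8] phi 1.465 zaxis [ 0. -0. -1.] F [-0.6  1.1  1.7] T [ 0.11  0.06 -0.02] w 13.9 q [-0.71  0.64  1.69  0.    0.8  -2.18]
az -0.129 | dx -0.7 dy 0.3 dz -196.2 mm |196|
```

>>> {"name": "drive_tool", "arguments": {
  "targets": [
    {"dx":0,"dy":0,"dz":-0.01,"ax":0,"ay":0,"az":0,"hand":255},
    {"dx":0,"dy":0,"dz":-0.02,"ax":0,"ay":0,"az":0,"hand":255},
    {"dx":0,"dy":0,"dz":-0.03,"ax":0,"ay":0,"az":0,"hand":255},
    {"dx":0,"dy":0,"dz":-0.03,"ax":0,"ay":0,"az":0,"hand":255},
    {"dx":0,"dy":0,"dz":-0.03,"ax":0,"ay":0,"az":0,"hand":255},
    {"dx":0,"dy":0,"dz":-0.03,"ax":0,"ay":0,"az":0,"hand":255},
    {"dx":0,"dy":0,"dz":-0.03,"ax":0,"ay":0,"az":-0.064,"hand":255},
    {"dx":0,"dy":0,"dz":-0.015,"ax":0,"ay":0,"az":-0.065,"hand":255},
    {"dx":0,"dy":0,"dz":0,"ax":0,"ay":0,"az":0,"hand":255},
    {"dx":0,"dy":0,"dz":0,"ax":0,"ay":0,"az":0,"hand":255},
    {"dx":0,"dy":0,"dz":0,"ax":0,"ay":0,"az":0,"hand":255}
  ]
}}

```text
t: 34.7
ee_pos: [461.9, -298.3, 217.1]
ee_rot: [0.034, -3.139, -0.003]
wrist_force: [-0.5, -0.1, -1.5]
width: 13.5
```

Run:
```python
from h import *
go(621.3,-54.3,219,1.594)
```

```text
t 34.7 pos [ 461.9 -298.3  217.1] phi 1.593 zaxis [-0.002  0.002 -1.   ] F [-0.5 -0.1 -1.5] T [0.02 0.02 0.01] w 13.5 q [-0.71  0.41  1.49  0.    1.25 -2.31]
az -0.001 | dx -165.0 dy 240.2 dz -1.9 mm |291|
```

>>> {"name": "drive_tool", "arguments": {
  "targets": [
    {"dx":-0.0075,"dy":0.011,"dz":-0.001,"ax":0,"ay":0,"az":0,"hand":255},
    {"dx":-0.015,"dy":0.0218,"dz":-0.001,"ax":0,"ay":0,"az":0,"hand":255},
    {"dx":-0.015,"dy":0.0218,"dz":0,"ax":0,"ay":0,"az":0,"hand":255},
    {"dx":-0.015,"dy":0.0218,"dz":0,"ax":0,"ay":0,"az":0,"hand":255},
    {"dx":-0.015,"dy":0.0218,"dz":0,"ax":0,"ay":0,"az":0,"hand":255},
    {"dx":-0.015,"dy":0.0218,"dz":0,"ax":0,"ay":0,"az":0,"hand":255},
    {"dx":-0.015,"dy":0.0218,"dz":0,"ax":0,"ay":0,"az":0,"hand":255},
    {"dx":-0.015,"dy":0.0218,"dz":0,"ax":0,"ay":0,"az":0,"hand":255},
    {"dx":-0.015,"dy":0.0218,"dz":0,"ax":0,"ay":0,"az":0,"hand":255},
    {"dx":-0.015,"dy":0.0218,"dz":0,"ax":0,"ay":0,"az":0,"hand":255},
    {"dx":-0.015,"dy":0.0218,"dz":0,"ax":0,"ay":0,"az":0,"hand":255},
    {"dx":-0.0075,"dy":0.011,"dz":0,"ax":0,"ay":0,"az":0,"hand":255},
    {"dx":0,"dy":0,"dz":0,"ax":0,"ay":0,"az":0,"hand":255},
    {"dx":0,"dy":0,"dz":0,"ax":0,"ay":0,"az":0,"hand":255},
    {"dx":0,"dy":0,"dz":0,"ax":0,"ay":0,"az":0,"hand":255},
    {"dx":0,"dy":0,"dz":0,"ax":0,"ay":0,"az":0,"hand":255},
    {"dx":0,"dy":0,"dz":0,"ax":0,"ay":0,"az":0,"hand":255}
  ]
}}

```text
t: 36.4
ee_pos: [621.7, -55.8, 220.7]
ee_rot: [-0.035, 3.141, -0.0]
wrist_force: [-0.8, 0.2, -0.7]
width: 13.9
```

Run:
```python
from h import *
im2=r.grab_frame("scene");cv2.imwrite("pics/m15.png",cv2.resize(im2[150:310,200:390],None,fx=4,fy=4,interpolation=cv2.INTER_CUBIC)[:600])
go(621.3,-54.3,180,1.594)
```

```text
t 36.5 pos [621.7 -55.7 220.7] phi 1.593 zaxis [ 0. -0. -1.] F [-0.1 -0.1 -1.5] T [ 0.04  0.02 -0.02] w 13.8 q [-0.21  0.54  1.26  0.    1.35 -1.81]
az -0.001 | dx 0.4 dy 1.4 dz 40.7 mm |41|
```

View pics/m15.png

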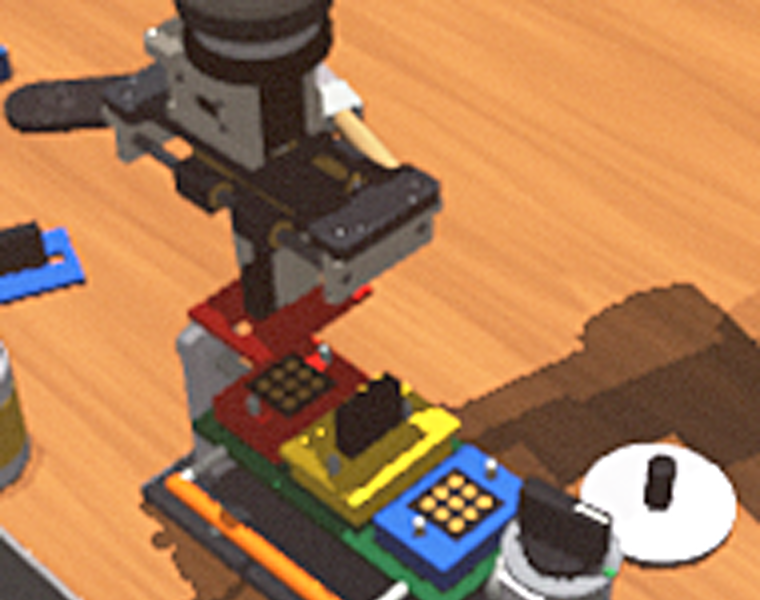

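>>> {"name": "drive_tool", "arguments": {
  "targets": [
    {"dx":0.0003,"dy":0.0014,"dz":0.015,"ax":0,"ay":0,"az":0,"hand":255},
    {"dx":0,"dy":0,"dz":0.015,"ax":0,"ay":0,"az":0,"hand":255},
    {"dx":0,"dy":0,"dz":0.01,"ax":0,"ay":0,"az":0,"hand":255},
    {"dx":0,"dy":0,"dz":0,"ax":0,"ay":0,"az":0,"hand":255},
    {"dx":0,"dy":0,"dz":0,"ax":0,"ay":0,"az":0,"hand":255},
    {"dx":0,"dy":0,"dz":0,"ax":0,"ay":0,"az":0,"hand":255},
    {"dx":0,"dy":0,"dz":0.004,"ax":0,"ay":0,"az":0,"hand":255},
    {"dx":0,"dy":0,"dz":0.004,"ax":0,"ay":0,"az":0,"hand":255},
    {"dx":0,"dy":0,"dz":0.003,"ax":0,"ay":0,"az":0,"hand":255},
    {"dx":0,"dy":0,"dz":0.003,"ax":0,"ay":0,"az":0,"hand":255},
    {"dx":0,"dy":0,"dz":0.002,"ax":0,"ay":0,"az":0,"hand":255},
    {"dx":0,"dy":0,"dz":0,"ax":0,"ay":0,"az":0,"hand":255},
    {"dx":0,"dy":0,"dz":0,"ax":0,"ay":0,"az":0,"hand":255}
  ]
}}

```text
t: 37.75
ee_pos: [621.6, -53.6, 164.5]
ee_rot: [-0.036, 3.141, 0.0]
wrist_force: [-0.7, -0.4, -1.8]
width: 13.8
```

Run:
```python
from h import *
go(621.3,-54.3,158,1.594)
im2=r.grab_frame("scene");cv2.imwrite("pics/m16.png",cv2.resize(im2[210:310,220:350],None,fx=6,fy=6,interpolation=cv2.INTER_CUBIC)[:600])
```

```text
t 37.8 pos [621.6 -53.6 164.5] phi 1.594 zaxis [ 0.  0. -1.] F [-0.7 -0.4 -1.8] T [ 0.02  0.03 -0.05] w 13.8 q [-0.21  0.58  1.34  0.    1.22 -1.8 ]
az -0.000 | dx 0.3 dy -0.6 dz 6.5 mm |7|
```

View pics/m16.png

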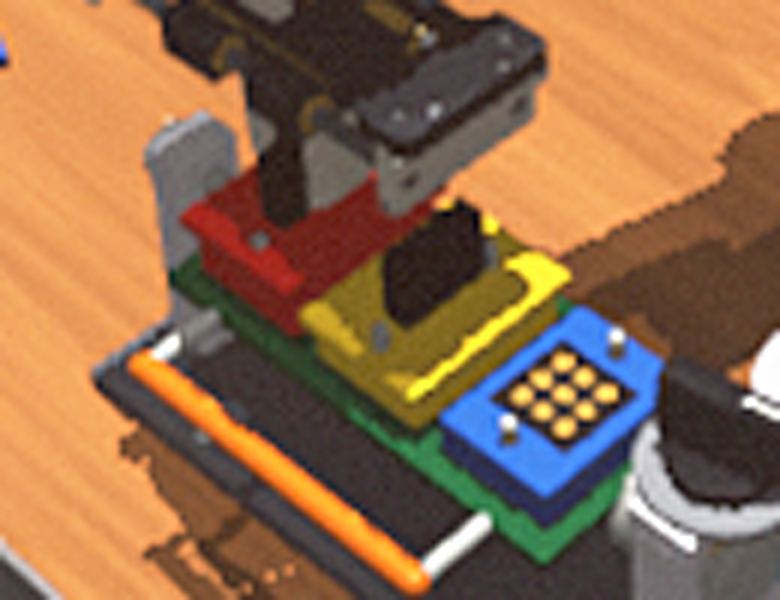

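>>> {"name": "drive_tool", "arguments": {
  "targets": [
    {"dx":0,"dy":-0.0005,"dz":0.002,"ax":0,"ay":0,"az":0,"hand":255},
    {"dx":0,"dy":0,"dz":0.002,"ax":0,"ay":0,"az":0,"hand":255},
    {"dx":0,"dy":0,"dz":0.002,"ax":0,"ay":0,"az":0,"hand":255},
    {"dx":0,"dy":0,"dz":0.001,"ax":0,"ay":0,"az":0,"hand":255},
    {"dx":0,"dy":0,"dz":0,"ax":0,"ay":0,"az":0,"hand":255},
    {"dx":0,"dy":0,"dz":0,"ax":0,"ay":0,"az":0,"hand":255}
  ]
}}

```text
t: 38.4
ee_pos: [621.7, -54.1, 158.2]
ee_rot: [-0.037, 3.141, -0.0]
wrist_force: [-1.2, 0.8, 4.1]
width: 13.5
```

Run:
```python
from h import *
go(621.3,-54.3,158,1.594)
```

```text
t 38.4 pos [621.7 -54.1 158.2] phi 1.594 zaxis [ 0.001 -0.    -1.   ] F [-1.2  0.8  4.1] T [-0.04  0.57 -0.01] w 13.5 q [-0.21  0.59  1.35 -0.    1.21 -1.8 ]
az 0.000 | dx 0.4 dy -0.1 dz 0.2 mm |0|
```

>>> {"name": "drive_tool", "arguments": {
  "targets": [
    {"dx":0,"dy":0,"dz":0,"ax":0,"ay":0,"az":0,"hand":140},
    {"dx":0,"dy":0,"dz":0,"ax":0,"ay":0,"az":0,"hand":140},
    {"dx":0,"dy":0,"dz":0,"ax":0,"ay":0,"az":0,"hand":140},
    {"dx":0,"dy":0,"dz":-0.01,"ax":0,"ay":0,"az":0,"hand":140},
    {"dx":0,"dy":0,"dz":-0.02,"ax":0,"ay":0,"az":0,"hand":140},
    {"dx":0,"dy":0,"dz":-0.03,"ax":0,"ay":0,"az":0,"hand":100},
    {"dx":0,"dy":0,"dz":-0.02,"ax":0,"ay":0,"az":0.05,"hand":100},
    {"dx":0,"dy":-0.02,"dz":0,"ax":0,"ay":0,"az":0.1,"hand":100},
    {"dx":0,"dy":-0.03,"dz":0,"ax":0,"ay":0,"az":0.1,"hand":100},
    {"dx":0,"dy":-0.03,"dz":0,"ax":0,"ay":0,"az":0.1,"hand":100},
    {"dx":0,"dy":0,"dz":0,"ax":0,"ay":0,"az":0.05,"hand":100},
    {"dx":0,"dy":0,"dz":0,"ax":0,"ay":0,"az":0,"hand":100},
    {"dx":0,"dy":0,"dz":0,"ax":0,"ay":0,"az":0,"hand":100}
  ]
}}

```text
t: 39.7
ee_pos: [610.7, -132.9, 238.0]
ee_rot: [0.586, 3.086, 0.0]
wrist_force: [0.6, -0.1, 0.3]
width: 55.2
```

Run:
```python
from h import *
im=r.grab_frame("top");cv2.imwrite("pics/t17.png",im)
c=cover("blue",im,(430,160,530,260));print(c)
b=find("top","cover_blue_grip");print(np.round(atz("top",b['centre'],28),1))
im2=r.grab_frame("scene");cv2.imwrite("pics/m17.png",cv2.resize(im2[170:310,180:370],None,fx=4,fy=4,interpolation=cv2.INTER_CUBIC))
go(c[0][0]+.4,c[0][1]+.4,24,1.571+c[2])
```

```text
((603.0, -391.4), (84, 61), np.float64(-0.374))
[ 601.2 -394.8   28. ]
t 39.9 pos [ 610.7 -132.5  237.7] phi 1.196 zaxis [ 0.  0. -1.] F [-0.3  0.2  0.6] T [-0.03  0.04  0.03] w 56.1 q [-0.34  0.53  1.23  0.    1.39 -1.53]
az -0.001 | dx -87.6 dy -243.4 dz 213.7 mm |336|
```

View pics/m17.png

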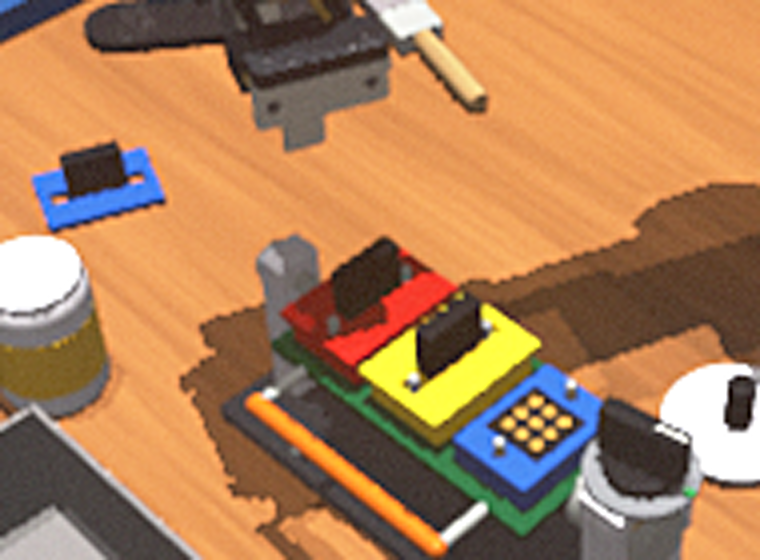

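View pics/t17.png

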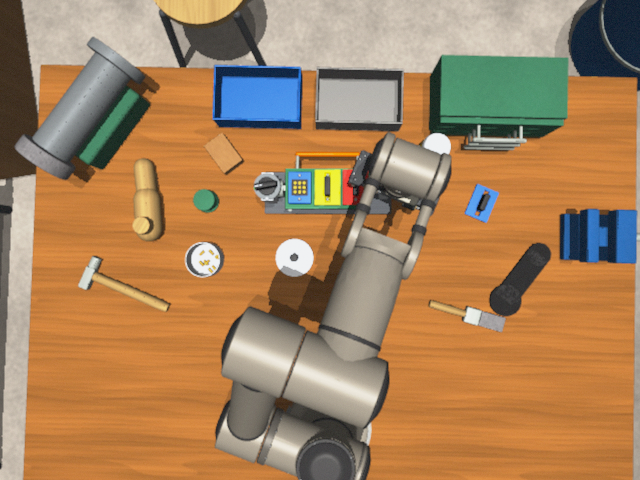

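Run:
```python
from h import *
print(atz("top",(434.5,149),100)); 
im=cv2.imread("pics/t7.png");cv2.imwrite("pics/m18.png",cv2.resize(im[120:240,400:540],None,fx=5,fy=5,interpolation=cv2.INTER_CUBIC))
for c in("scene","top"):
    b=find(c,"glue");print(b and (atz(c,b['centre'],0).round(),b['confidence']))
```

```text
[ 725.63077081 -250.81713906  100.        ]
(array([ 728., -263.,    0.]), 0.73)
(array([ 732., -250.,    0.]), 0.96)
```

View pics/m18.png

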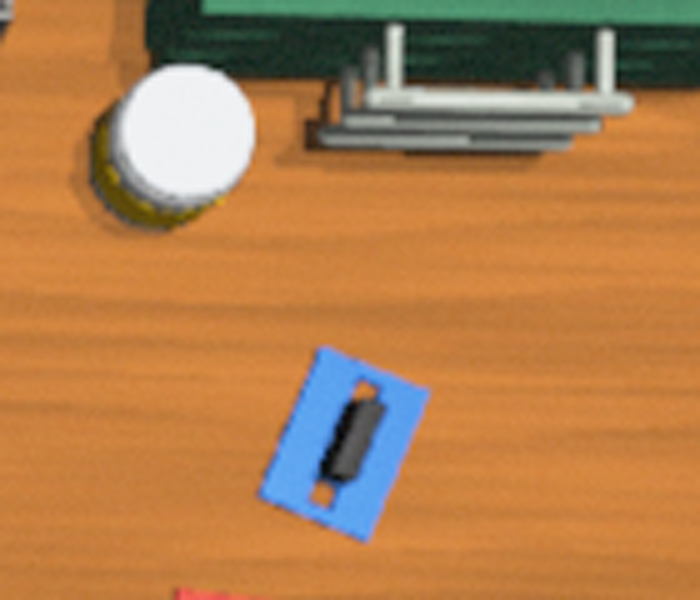

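>>> {"name": "drive_tool", "arguments": {
  "targets": [
    {"dx":-0.011,"dy":-0.0304,"dz":0.005,"ax":0,"ay":0,"az":0,"hand":100},
    {"dx":-0.011,"dy":-0.0304,"dz":0.005,"ax":0,"ay":0,"az":0,"hand":100},
    {"dx":-0.011,"dy":-0.0304,"dz":0.01,"ax":0,"ay":0,"az":0,"hand":100},
    {"dx":-0.011,"dy":-0.0304,"dz":0.02,"ax":0,"ay":0,"az":0,"hand":100},
    {"dx":-0.011,"dy":-0.0304,"dz":0.02,"ax":0,"ay":0,"az":0,"hand":100},
    {"dx":-0.011,"dy":-0.0304,"dz":0.02,"ax":0,"ay":0,"az":0,"hand":100},
    {"dx":-0.011,"dy":-0.0304,"dz":0.02,"ax":0,"ay":0,"az":0,"hand":100},
    {"dx":-0.011,"dy":-0.0304,"dz":0.02,"ax":0,"ay":0,"az":0,"hand":100},
    {"dx":0,"dy":0,"dz":0,"ax":0,"ay":0,"az":0,"hand":100},
    {"dx":0,"dy":0,"dz":0,"ax":0,"ay":0,"az":0,"hand":100},
    {"dx":0,"dy":0,"dz":0,"ax":0,"ay":0,"az":0,"hand":100},
    {"dx":0,"dy":0,"dz":0,"ax":0,"ay":0,"az":0,"hand":100}
  ]
}}

```text
t: 41.15
ee_pos: [603.8, -390.5, 118.9]
ee_rot: [0.585, 3.085, -0.001]
wrist_force: [-1.0, -0.0, 0.2]
width: 55.8
```

Run:
```python
from h import *
im2=r.grab_frame("scene");cv2.imwrite("pics/m19.png",cv2.resize(im2[150:290,130:320],None,fx=4,fy=4,interpolation=cv2.INTER_CUBIC))
go(603.4,-391.0,24,1.197)
```

```text
t 41.2 pos [ 603.7 -390.6  118.8] phi 1.196 zaxis [ 0.001 -0.001 -1.   ] F [ 0.6 -0.7 -0. ] T [-0.01  0.01  0.02] w 55.6 q [-0.68  0.8   1.05  0.    1.29 -1.88]
az -0.001 | dx 0.2 dy -0.5 dz 94.8 mm |95|
```

View pics/m19.png

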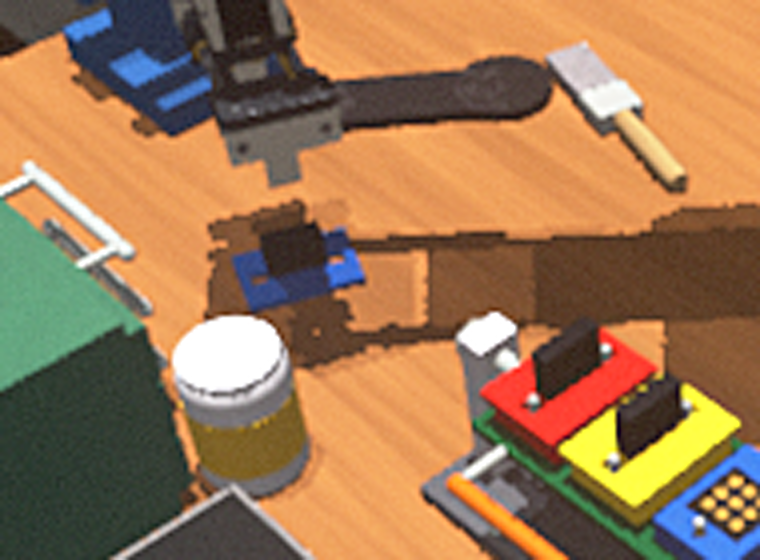

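>>> {"name": "drive_tool", "arguments": {
  "targets": [
    {"dx":0,"dy":0,"dz":0.02,"ax":0,"ay":0,"az":0,"hand":120},
    {"dx":0,"dy":-0.0005,"dz":0.02,"ax":0,"ay":0,"az":0,"hand":120},
    {"dx":0,"dy":0,"dz":0.02,"ax":0,"ay":0,"az":0,"hand":120},
    {"dx":0,"dy":0,"dz":0.02,"ax":0,"ay":0,"az":0,"hand":120},
    {"dx":0,"dy":0,"dz":0.014,"ax":0,"ay":0,"az":0,"hand":120},
    {"dx":0,"dy":0,"dz":0,"ax":0,"ay":0,"az":0,"hand":120},
    {"dx":0,"dy":0,"dz":0,"ax":0,"ay":0,"az":0,"hand":255},
    {"dx":0,"dy":0,"dz":0,"ax":0,"ay":0,"az":0,"hand":255},
    {"dx":0,"dy":0,"dz":0,"ax":0,"ay":0,"az":0,"hand":255},
    {"dx":0,"dy":0,"dz":0,"ax":0,"ay":0,"az":0,"hand":255},
    {"dx":0,"dy":0,"dz":0,"ax":0,"ay":0,"az":0,"hand":255},
    {"dx":0,"dy":0,"dz":0,"ax":0,"ay":0,"az":0,"hand":255}
  ],
  "grip_force": 35
}}

```text
t: 42.4
ee_pos: [602.8, -392.3, 24.0]
ee_rot: [0.588, 3.085, -0.0]
wrist_force: [-0.7, 1.3, 2.4]
width: 13.7
```

Run:
```python
from h import *
go(603.4,-391,224,1.594)
```

```text
t 42.4 pos [ 602.8 -392.3   24. ] phi 1.194 zaxis [ 0. -0. -1.] F [-0.7  1.3  2.4] T [0.02 0.07 0.03] w 13.7 q [-0.68  0.89  1.13  0.    1.11 -1.88]
az -0.400 | dx -0.6 dy 1.3 dz -200.0 mm |200|
```

>>> {"name": "drive_tool", "arguments": {
  "targets": [
    {"dx":0,"dy":0,"dz":-0.01,"ax":0,"ay":0,"az":0,"hand":255},
    {"dx":0,"dy":0,"dz":-0.02,"ax":0,"ay":0,"az":0,"hand":255},
    {"dx":0,"dy":0,"dz":-0.03,"ax":0,"ay":0,"az":0,"hand":255},
    {"dx":0,"dy":0,"dz":-0.03,"ax":0,"ay":0,"az":0,"hand":255},
    {"dx":0,"dy":0,"dz":-0.03,"ax":0,"ay":0,"az":0,"hand":255},
    {"dx":0,"dy":0,"dz":-0.03,"ax":0,"ay":0,"az":0,"hand":255},
    {"dx":0,"dy":0,"dz":-0.03,"ax":0,"ay":0,"az":-0.1,"hand":255},
    {"dx":0,"dy":0,"dz":-0.02,"ax":0,"ay":0,"az":-0.1,"hand":255},
    {"dx":0,"dy":0,"dz":-0.01,"ax":0,"ay":0,"az":-0.1,"hand":255},
    {"dx":0,"dy":0,"dz":0,"ax":0,"ay":0,"az":-0.1,"hand":255},
    {"dx":0,"dy":0,"dz":0,"ax":0,"ay":0,"az":0,"hand":255},
    {"dx":0,"dy":0,"dz":0,"ax":0,"ay":0,"az":0,"hand":255},
    {"dx":0,"dy":0,"dz":0,"ax":0,"ay":0,"az":0,"hand":255}
  ]
}}

```text
t: 43.7
ee_pos: [602.5, -392.0, 233.1]
ee_rot: [0.033, -3.141, -0.001]
wrist_force: [-0.2, 0.4, -1.6]
width: 13.8
```

Run:
```python
from h import *
go(618.8,81.7,235,1.594)
```

```text
t 43.7 pos [ 602.5 -392.   233.1] phi 1.592 zaxis [-0.001  0.001 -1.   ] F [-0.2  0.4 -1.6] T [0.04 0.   0.  ] w 13.8 q [-0.68  0.73  0.88  0.    1.54 -2.28]
az -0.002 | dx -27.3 dy 473.2 dz -1.9 mm |474|
```

>>> {"name": "drive_tool", "arguments": {
  "targets": [
    {"dx":-0.0008,"dy":0.0146,"dz":-0.001,"ax":0,"ay":0,"az":0,"hand":255},
    {"dx":-0.0017,"dy":0.0296,"dz":-0.001,"ax":0,"ay":0,"az":0,"hand":255},
    {"dx":-0.0017,"dy":0.0296,"dz":0,"ax":0,"ay":0,"az":0,"hand":255},
    {"dx":-0.0017,"dy":0.0296,"dz":0,"ax":0,"ay":0,"az":0,"hand":255},
    {"dx":-0.0017,"dy":0.0296,"dz":0,"ax":0,"ay":0,"az":0,"hand":255},
    {"dx":-0.0017,"dy":0.0296,"dz":0,"ax":0,"ay":0,"az":0,"hand":255},
    {"dx":-0.0017,"dy":0.0296,"dz":0,"ax":0,"ay":0,"az":0,"hand":255},
    {"dx":-0.0017,"dy":0.0296,"dz":0,"ax":0,"ay":0,"az":0,"hand":255},
    {"dx":-0.0017,"dy":0.0296,"dz":0,"ax":0,"ay":0,"az":0,"hand":255},
    {"dx":-0.0017,"dy":0.0296,"dz":0,"ax":0,"ay":0,"az":0,"hand":255},
    {"dx":-0.0017,"dy":0.0296,"dz":0,"ax":0,"ay":0,"az":0,"hand":255},
    {"dx":-0.0017,"dy":0.0296,"dz":0,"ax":0,"ay":0,"az":0,"hand":255},
    {"dx":-0.0017,"dy":0.0296,"dz":0,"ax":0,"ay":0,"az":0,"hand":255},
    {"dx":-0.0017,"dy":0.0296,"dz":0,"ax":0,"ay":0,"az":0,"hand":255},
    {"dx":-0.0017,"dy":0.0296,"dz":0,"ax":0,"ay":0,"az":0,"hand":255},
    {"dx":-0.0017,"dy":0.0296,"dz":0,"ax":0,"ay":0,"az":0,"hand":255},
    {"dx":-0.0009,"dy":0.0146,"dz":0,"ax":0,"ay":0,"az":0,"hand":255},
    {"dx":0,"dy":0,"dz":0,"ax":0,"ay":0,"az":0,"hand":255},
    {"dx":0,"dy":0,"dz":0,"ax":0,"ay":0,"az":0,"hand":255},
    {"dx":0,"dy":0,"dz":0,"ax":0,"ay":0,"az":0,"hand":255}
  ]
}}

```text
t: 45.7
ee_pos: [619.0, 80.1, 235.5]
ee_rot: [0.034, -3.141, 0.001]
wrist_force: [-0.4, -0.7, -0.9]
width: 13.7
```

Run:
```python
from h import *
im2=r.grab_frame("scene");cv2.imwrite("pics/m20.png",cv2.resize(im2[170:310,230:420],None,fx=4,fy=4,interpolation=cv2.INTER_CUBIC))
go(618.8,81.7,180,1.594)
```

```text
t 45.8 pos [619.   80.1 235.5] phi 1.592 zaxis [-0. -0. -1.] F [0.8 0.3 0. ] T [ 0.03  0.02 -0.01] w 13.5 q [ 0.01  0.53  1.23 -0.    1.38 -1.59]
az -0.002 | dx 0.2 dy 1.7 dz 55.5 mm |55|
```

View pics/m20.png

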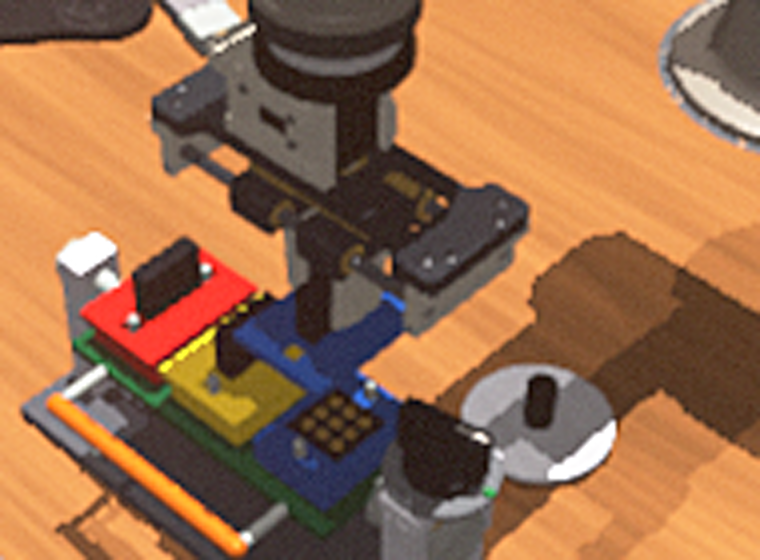

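>>> {"name": "drive_tool", "arguments": {
  "targets": [
    {"dx":0,"dy":0.0016,"dz":0.015,"ax":0,"ay":0,"az":-0.002,"hand":255},
    {"dx":0,"dy":0,"dz":0.015,"ax":0,"ay":0,"az":0,"hand":255},
    {"dx":0,"dy":0,"dz":0.012,"ax":0,"ay":0,"az":0,"hand":255},
    {"dx":0,"dy":0,"dz":0.01,"ax":0,"ay":0,"az":0,"hand":255},
    {"dx":0,"dy":0,"dz":0,"ax":0,"ay":0,"az":0,"hand":255},
    {"dx":0,"dy":0,"dz":0,"ax":0,"ay":0,"az":0,"hand":255},
    {"dx":0,"dy":0,"dz":0,"ax":0,"ay":0,"az":0,"hand":255},
    {"dx":0,"dy":0,"dz":0,"ax":0,"ay":0,"az":0,"hand":255}
  ]
}}

```text
t: 46.55
ee_pos: [619.2, 83.2, 184.3]
ee_rot: [-0.04, 3.14, 0.0]
wrist_force: [-0.2, 0.4, -1.5]
width: 13.7
```

Run:
```python
from h import *
im2=r.grab_frame("scene");cv2.imwrite("pics/m21.png",cv2.resize(im2[200:310,260:390],None,fx=5.5,fy=5.5,interpolation=cv2.INTER_CUBIC)[:600])
go(618.8,81.7,158,1.594)
```

```text
t 46.6 pos [619.1  83.2 184.2] phi 1.596 zaxis [ 0.001  0.    -1.   ] F [-0.5  0.3 -1.1] T [-0.    0.04  0.  ] w 13.6 q [ 0.01  0.57  1.31  0.    1.26 -1.59]
az 0.002 | dx 0.4 dy -1.5 dz 26.2 mm |26|
```

View pics/m21.png

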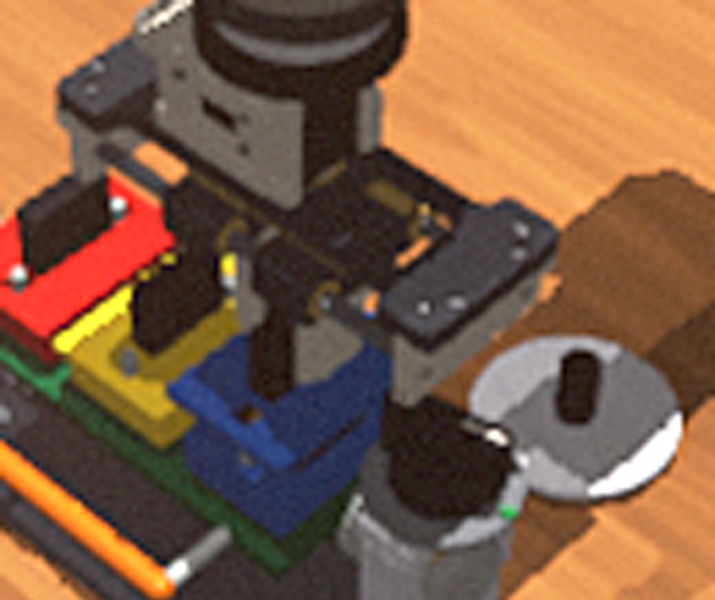

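Run:
```python
from h import *
for px in [(390,400),(545,310),(385,295)]:
  px=(260+px[0]/5.5-.4,200+px[1]/5.5-.4)
  for y in(147,162,177):
    o,d=ray("scene",px);p=o+d*(y-o[1])/d[1];print(px,p.round())
```

```text
(330.5090909090909, 272.32727272727277) [637. 147. 214.]
(330.5090909090909, 272.32727272727277) [654. 162. 239.]
(330.5090909090909, 272.32727272727277) [671. 177. 265.]
(358.69090909090914, 255.96363636363637) [548. 147. 195.]
(358.69090909090914, 255.96363636363637) [569. 162. 221.]
(358.69090909090914, 255.96363636363637) [589. 177. 248.]
(329.6, 253.23636363636362) [642. 147. 273.]
(329.6, 253.23636363636362) [659. 162. 296.]
(329.6, 253.23636363636362) [676. 177. 320.]
```

>>> {"name": "drive_tool", "arguments": {
  "targets": [
    {"dx":0.0003,"dy":-0.0014,"dz":0.004,"ax":0,"ay":0,"az":0.002,"hand":255},
    {"dx":0,"dy":0,"dz":0.004,"ax":0,"ay":0,"az":0,"hand":255},
    {"dx":0,"dy":0,"dz":0,"ax":0,"ay":0,"az":0,"hand":255},
    {"dx":0,"dy":0,"dz":0.004,"ax":0,"ay":0,"az":0,"hand":255},
    {"dx":0,"dy":0,"dz":0.003,"ax":0,"ay":0,"az":0,"hand":255},
    {"dx":0,"dy":0,"dz":0.003,"ax":0,"ay":0,"az":0,"hand":255},
    {"dx":0,"dy":0,"dz":0.002,"ax":0,"ay":0,"az":0,"hand":255},
    {"dx":0,"dy":0,"dz":0,"ax":0,"ay":0,"az":0,"hand":255},
    {"dx":0,"dy":0,"dz":0,"ax":0,"ay":0,"az":0,"hand":255},
    {"dx":0,"dy":0,"dz":0,"ax":0,"ay":0,"az":0,"hand":255}
  ]
}}

```text
t: 47.6
ee_pos: [618.7, 81.8, 163.7]
ee_rot: [-0.037, 3.141, 0.0]
wrist_force: [-0.9, -0.5, -1.4]
width: 13.6
```

Run:
```python
from h import *
im2=r.grab_frame("scene");cv2.imwrite("pics/m22.png",cv2.resize(im2[220:310,280:390],None,fx=6.5,fy=6.5,interpolation=cv2.INTER_CUBIC)[:600])
go(618.8,81.7,158,1.594)
```

```text
t 47.6 pos [618.7  81.8 163.7] phi 1.594 zaxis [ 0.  0. -1.] F [-0.1  0.3 -1. ] T [ 0.   -0.01  0.05] w 13.8 q [ 0.01  0.58  1.34  0.    1.22 -1.59]
az -0.000 | dx -0.1 dy -0.1 dz 5.7 mm |6|
```

View pics/m22.png

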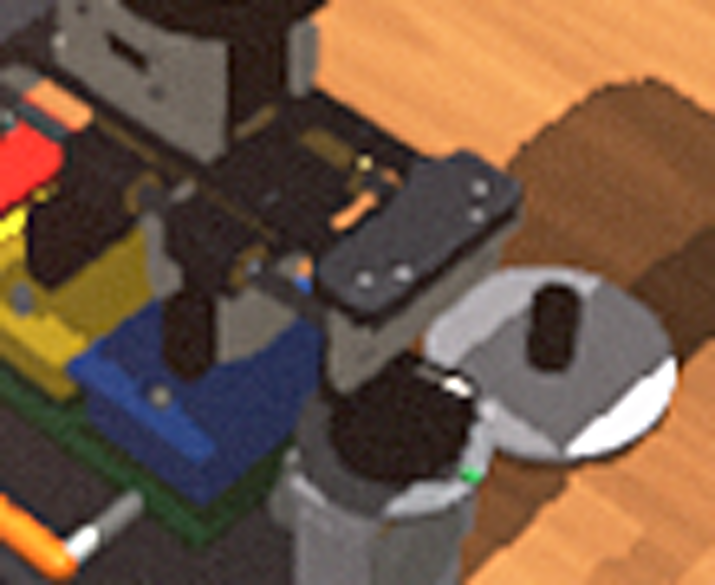

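>>> {"name": "drive_tool", "arguments": {
  "targets": [
    {"dx":0,"dy":0,"dz":0.002,"ax":0,"ay":0,"az":0,"hand":255},
    {"dx":0,"dy":0,"dz":0.002,"ax":0,"ay":0,"az":0,"hand":255},
    {"dx":0,"dy":0,"dz":0.002,"ax":0,"ay":0,"az":0,"hand":255},
    {"dx":0,"dy":0,"dz":0,"ax":0,"ay":0,"az":0,"hand":255},
    {"dx":0,"dy":0,"dz":0,"ax":0,"ay":0,"az":0,"hand":255},
    {"dx":0,"dy":0,"dz":0,"ax":0,"ay":0,"az":0,"hand":255}
  ]
}}

```text
t: 48.25
ee_pos: [618.7, 81.8, 157.9]
ee_rot: [-0.036, 3.141, 0.0]
wrist_force: [-1.9, -1.1, 3.7]
width: 14.1
```

Run:
```python
from h import *
go(618.8,81.7,158,1.594)
```

```text
t 48.2 pos [618.7  81.8 157.9] phi 1.594 zaxis [ 0.001  0.    -1.   ] F [-1.9 -1.1  3.7] T [-0.03  0.28  0.  ] w 14.1 q [ 0.01  0.59  1.35  0.    1.21 -1.59]
az -0.000 | dx -0.1 dy -0.1 dz -0.1 mm |0|
```

>>> {"name": "drive_tool", "arguments": {
  "targets": [
    {"dx":0,"dy":0,"dz":0,"ax":0,"ay":0,"az":0,"hand":140},
    {"dx":0,"dy":0,"dz":0,"ax":0,"ay":0,"az":0,"hand":140},
    {"dx":0,"dy":0,"dz":0,"ax":0,"ay":0,"az":0,"hand":140},
    {"dx":0,"dy":0,"dz":-0.01,"ax":0,"ay":0,"az":0,"hand":140},
    {"dx":0,"dy":0,"dz":-0.02,"ax":0,"ay":0,"az":0,"hand":140},
    {"dx":0,"dy":0,"dz":-0.03,"ax":0,"ay":0,"az":0,"hand":100},
    {"dx":0,"dy":0,"dz":-0.03,"ax":0,"ay":0,"az":0,"hand":100},
    {"dx":0.02,"dy":-0.03,"dz":0,"ax":0,"ay":0,"az":0,"hand":100},
    {"dx":0.03,"dy":-0.03,"dz":0,"ax":0,"ay":0,"az":0,"hand":100},
    {"dx":0.03,"dy":-0.04,"dz":0,"ax":0,"ay":0,"az":0,"hand":100},
    {"dx":0.03,"dy":-0.04,"dz":0,"ax":0,"ay":0,"az":0,"hand":100},
    {"dx":0.03,"dy":-0.04,"dz":0,"ax":0,"ay":0,"az":0,"hand":100},
    {"dx":0,"dy":-0.03,"dz":0,"ax":0,"ay":0,"az":0,"hand":100},
    {"dx":0,"dy":0,"dz":0,"ax":0,"ay":0,"az":0,"hand":100}
  ]
}}

```text
t: 49.65
ee_pos: [483.2, -134.8, 248.6]
ee_rot: [-0.03, 3.14, -0.003]
wrist_force: [1.1, 0.2, -0.4]
width: 56.3
```

Run:
```python
from h import *
im=r.grab_frame("top");cv2.imwrite("pics/t23.png",im)
im2=r.grab_frame("scene");cv2.imwrite("pics/s23.png",im2);cv2.imwrite("pics/m23.png",cv2.resize(im2[200:350,240:430],None,fx=4,fy=4,interpolation=cv2.INTER_CUBIC))
for n,z in(("lid_grip",32),("tin_rim",60)):
    a,b=look(n)
    print(n,b and atz("top",b['centre'],z).round(1),a and atz("scene",a['centre'],z).round(1))
    g=r.regions_of("top",n)
    if g: print(g[0]['extent'],g[0]['confidence'])
cv2.imwrite("pics/m24.png",cv2.resize(im[220:300,170:340],None,fx=4.6,fy=4.6,interpolation=cv2.INTER_CUBIC))
```

```text
lid_grip [447.   89.5  32. ] [454.6  95.8  32. ]
[275.2, 240.0, 313.7, 276.6] 0.65
tin_rim [443.5 333.5  60. ] [432.1 331.6  60. ]
[182.6, 241.8, 225.4, 278.1] 0.6
```

View pics/m23.png

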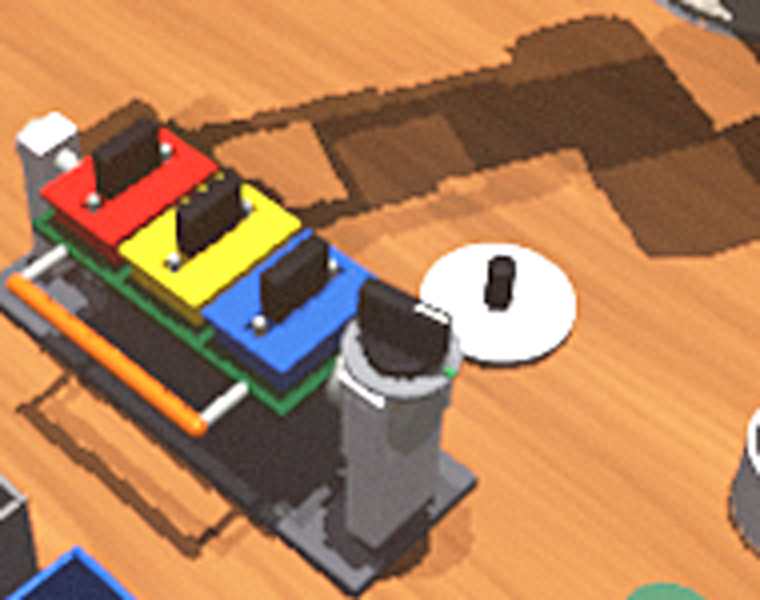

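View pics/m24.png

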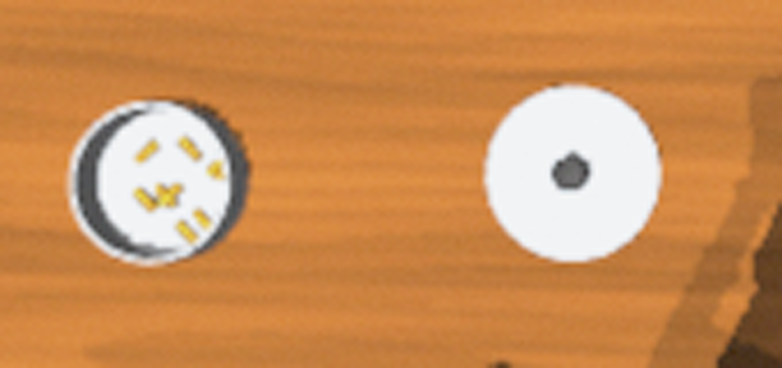

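Run:
```python
from h import *
z=lambda u,v:(170+u/4.6-.4,220+v/4.6-.4)
print(atz("top",z(573,173),11),atz("top",z(571,172),47),atz("top",z(154,182),60))
# fit lid by white threshold, tin predicted circle check
im=cv2.imread("pics/t23.png")
m=(im.min(2)>200).astype(np.uint8);m2=np.zeros_like(m);m2[235:282,270:320]=m[235:282,270:320]
c,_=cv2.findContours(m2,0,1);c=max(c,key=cv2.contourArea);(e,ax,_)=cv2.fitEllipse(cv2.convexHull(c));print("lid",e,ax,atz("top",e,11))
def circ(x,y,zz,rad):
    t=np.linspace(0,6.28,60);return proj("top",np.c_[x+rad*np.cos(t),y+rad*np.sin(t),0*t+zz])
big=cv2.resize(im[220:300,170:340],None,fx=4.6,fy=4.6,interpolation=cv2.INTER_CUBIC)
T=atz("top",z(154,182),60)
for rad,col in((45,(0,0,255)),(42,(255,0,0))):
    p=(circ(T[0],T[1],60,rad)-[170,220]+.4)*4.6
    cv2.polylines(big,[p.round().astype(int)],True,col,1)
cv2.imwrite("pics/m25.png",big)
L=atz("top",e,11)
go(L[0]+.4,L[1]+.5,120,1.594)
```

```text
[446.71781664  96.88060215  11.        ] [447.46146446  95.72363085  47.        ] [435.83741462 326.66557471  60.        ]
lid (294.0580749511719, 257.3063049316406) (37.24241638183594, 37.498573303222656) [446.4535364  97.1557361  11.       ]
t 50.0 pos [ 483.7 -130.4  247.5] phi 1.596 zaxis [-0.  0. -1.] F [ 0.3 -0.6 -0.1] T [-0.    0.01 -0.08] w 55.6 q [-0.42  0.29  1.57  0.    1.28 -2.01]
az 0.002 | dx 31.6 dy 228.9 dz 127.5 mm |264|
```

View pics/m25.png

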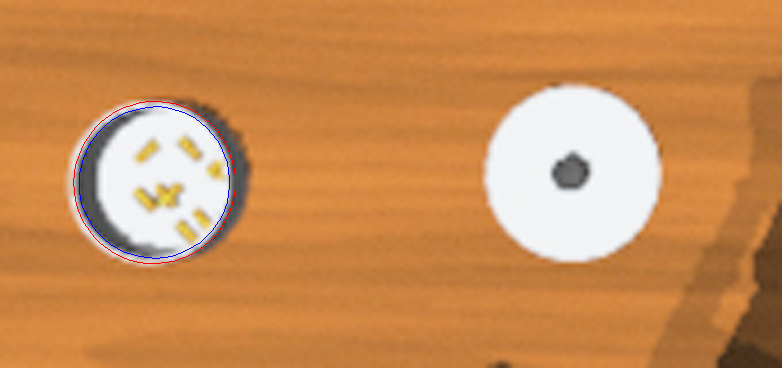

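>>> {"name": "drive_tool", "arguments": {
  "targets": [
    {"dx":0.004,"dy":0.0286,"dz":0.005,"ax":0,"ay":0,"az":0,"hand":90},
    {"dx":0.004,"dy":0.0286,"dz":0.005,"ax":0,"ay":0,"az":0,"hand":90},
    {"dx":0.004,"dy":0.0286,"dz":0.01,"ax":0,"ay":0,"az":0,"hand":90},
    {"dx":0.004,"dy":0.0286,"dz":0.02,"ax":0,"ay":0,"az":0,"hand":90},
    {"dx":0.004,"dy":0.0286,"dz":0.02,"ax":0,"ay":0,"az":0,"hand":90},
    {"dx":0.004,"dy":0.0286,"dz":0.02,"ax":0,"ay":0,"az":0,"hand":90},
    {"dx":0.004,"dy":0.0286,"dz":0.02,"ax":0,"ay":0,"az":0,"hand":90},
    {"dx":0.004,"dy":0.0286,"dz":0.025,"ax":0,"ay":0,"az":0,"hand":90},
    {"dx":0,"dy":0,"dz":0,"ax":0,"ay":0,"az":0,"hand":90},
    {"dx":0,"dy":0,"dz":0,"ax":0,"ay":0,"az":0,"hand":90},
    {"dx":0,"dy":0,"dz":0,"ax":0,"ay":0,"az":0,"hand":90},
    {"dx":0,"dy":0,"dz":0,"ax":0,"ay":0,"az":0,"hand":90},
    {"dx":0,"dy":0,"dz":0,"ax":0,"ay":0,"az":0,"hand":90}
  ]
}}

```text
t: 51.35
ee_pos: [446.8, 95.9, 123.2]
ee_rot: [-0.035, 3.14, 0.0]
wrist_force: [0.8, 0.8, -0.9]
width: 59.3
```

Run:
```python
from h import *
go(446.8,97.5,28,1.594)
im2=r.grab_frame("scene");cv2.imwrite("pics/m26.png",cv2.resize(im2[200:340,290:480],None,fx=4,fy=4,interpolation=cv2.INTER_CUBIC))
```

```text
t 51.4 pos [446.8  95.9 123.2] phi 1.593 zaxis [ 0.002  0.    -1.   ] F [ 0.8  0.8 -0.9] T [0.04 0.03 0.01] w 59.3 q [ 0.04  0.36  1.87 -0.    0.92 -1.55]
az -0.001 | dx -0.0 dy 1.6 dz 95.2 mm |95|
```

View pics/m26.png

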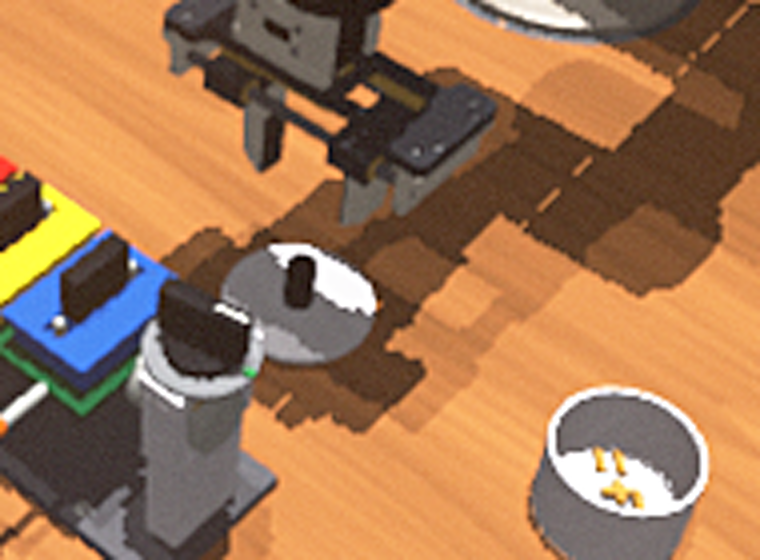

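>>> {"name": "drive_tool", "arguments": {
  "targets": [
    {"dx":0,"dy":0.0015,"dz":0.02,"ax":0,"ay":0,"az":0,"hand":90},
    {"dx":0,"dy":0,"dz":0.02,"ax":0,"ay":0,"az":0,"hand":100},
    {"dx":0,"dy":0,"dz":0.02,"ax":0,"ay":0,"az":0,"hand":110},
    {"dx":0,"dy":0,"dz":0.02,"ax":0,"ay":0,"az":0,"hand":110},
    {"dx":0,"dy":0,"dz":0.014,"ax":0,"ay":0,"az":0,"hand":110},
    {"dx":0,"dy":0,"dz":0,"ax":0,"ay":0,"az":0,"hand":110},
    {"dx":0,"dy":0,"dz":0,"ax":0,"ay":0,"az":0,"hand":255},
    {"dx":0,"dy":0,"dz":0,"ax":0,"ay":0,"az":0,"hand":255},
    {"dx":0,"dy":0,"dz":0,"ax":0,"ay":0,"az":0,"hand":255},
    {"dx":0,"dy":0,"dz":0,"ax":0,"ay":0,"az":0,"hand":255},
    {"dx":0,"dy":0,"dz":0,"ax":0,"ay":0,"az":0,"hand":255},
    {"dx":0,"dy":0,"dz":0,"ax":0,"ay":0,"az":0,"hand":255}
  ],
  "grip_force": 35
}}

```text
t: 52.6
ee_pos: [446.5, 98.1, 29.0]
ee_rot: [-0.037, 3.14, 0.0]
wrist_force: [-1.4, 0.2, 5.5]
width: 19.0
```

Run:
```python
from h import *
go(446.8,97.5,28,1.594)
print(atz("scene",(290+628/4-.4,200+453/4-.4),60))
```

```text
t 52.6 pos [446.5  98.1  29. ] phi 1.594 zaxis [ 0.001  0.    -1.   ] F [-1.4  0.2  5.5] T [-0.02  0.11 -0.02] w 19.0 q [ 0.05  0.52  1.95  0.    0.67 -1.55]
az 0.000 | dx -0.3 dy -0.6 dz 1.0 mm |1|
[437.65245503 329.78839147  60.        ]
```

>>> {"name": "drive_tool", "arguments": {
  "targets": [
    {"dx":0,"dy":0,"dz":-0.01,"ax":0,"ay":0,"az":0,"hand":255},
    {"dx":0,"dy":0,"dz":-0.02,"ax":0,"ay":0,"az":0,"hand":255},
    {"dx":0,"dy":0,"dz":-0.03,"ax":0,"ay":0,"az":0,"hand":255},
    {"dx":0,"dy":0,"dz":-0.03,"ax":0,"ay":0,"az":0,"hand":255},
    {"dx":0,"dy":0.012,"dz":-0.02,"ax":0,"ay":0,"az":0,"hand":255},
    {"dx":0,"dy":0.023,"dz":0,"ax":0,"ay":0,"az":0,"hand":255},
    {"dx":0,"dy":0.023,"dz":0,"ax":0,"ay":0,"az":0,"hand":255},
    {"dx":0,"dy":0.023,"dz":0,"ax":0,"ay":0,"az":0,"hand":255},
    {"dx":0,"dy":0.023,"dz":0,"ax":0,"ay":0,"az":0,"hand":255},
    {"dx":0,"dy":0.023,"dz":0,"ax":0,"ay":0,"az":0,"hand":255},
    {"dx":0.002,"dy":0.023,"dz":0,"ax":0,"ay":0,"az":0,"hand":255},
    {"dx":0.002,"dy":0.023,"dz":0,"ax":0,"ay":0,"az":0,"hand":255},
    {"dx":0,"dy":0.023,"dz":0,"ax":0,"ay":0,"az":0,"hand":255},
    {"dx":0,"dy":0.023,"dz":0,"ax":0,"ay":0,"az":0,"hand":255},
    {"dx":0,"dy":0.012,"dz":0,"ax":0,"ay":0,"az":0,"hand":255},
    {"dx":0,"dy":0,"dz":0,"ax":0,"ay":0,"az":0,"hand":255},
    {"dx":0,"dy":0,"dz":0,"ax":0,"ay":0,"az":0,"hand":255},
    {"dx":0,"dy":0,"dz":0,"ax":0,"ay":0,"az":0,"hand":255},
    {"dx":0,"dy":0,"dz":0,"ax":0,"ay":0,"az":0,"hand":255}
  ]
}}

```text
t: 54.5
ee_pos: [437.0, 328.0, 138.6]
ee_rot: [0.035, -3.141, 0.0]
wrist_force: [0.7, 0.4, -0.8]
width: 19.3
```

Run:
```python
from h import *
go(436.7,329,83,1.594)
im2=r.grab_frame("scene");cv2.imwrite("pics/m27.png",cv2.resize(im2[220:360,360:550],None,fx=4,fy=4,interpolation=cv2.INTER_CUBIC))
```

```text
t 54.5 pos [437.  328.  138.6] phi 1.593 zaxis [-0. -0. -1.] F [ 0.7  0.4 -0.8] T [ 0.   -0.04  0.03] w 19.3 q [ 0.5   0.48  1.6  -0.    1.06 -1.09]
az -0.001 | dx 0.2 dy 1.0 dz 55.6 mm |56|
```

View pics/m27.png

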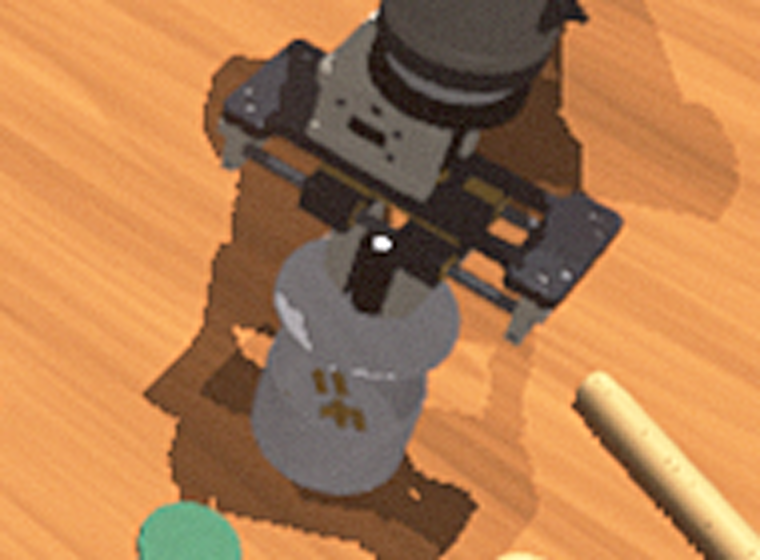

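>>> {"name": "drive_tool", "arguments": {
  "targets": [
    {"dx":0,"dy":0.001,"dz":0.015,"ax":0,"ay":0,"az":0,"hand":255},
    {"dx":0,"dy":0,"dz":0.015,"ax":0,"ay":0,"az":0,"hand":255},
    {"dx":0,"dy":0,"dz":0.01,"ax":0,"ay":0,"az":0,"hand":255},
    {"dx":0,"dy":0,"dz":0,"ax":0,"ay":0,"az":0,"hand":255},
    {"dx":0,"dy":0,"dz":0,"ax":0,"ay":0,"az":0,"hand":255},
    {"dx":0,"dy":0,"dz":0.004,"ax":0,"ay":0,"az":0,"hand":255},
    {"dx":0,"dy":0,"dz":0.004,"ax":0,"ay":0,"az":0,"hand":255},
    {"dx":0,"dy":0,"dz":0.003,"ax":0,"ay":0,"az":0,"hand":255},
    {"dx":0,"dy":0,"dz":0.002,"ax":0,"ay":0,"az":0,"hand":255},
    {"dx":0,"dy":0,"dz":0,"ax":0,"ay":0,"az":0,"hand":255},
    {"dx":0,"dy":0,"dz":0,"ax":0,"ay":0,"az":0,"hand":255},
    {"dx":0,"dy":0,"dz":0,"ax":0,"ay":0,"az":0,"hand":255}
  ]
}}

```text
t: 55.75
ee_pos: [436.9, 330.0, 85.7]
ee_rot: [-0.036, 3.141, 0.0]
wrist_force: [-0.0, -0.2, -1.6]
width: 19.3
```

Run:
```python
from h import *
go(436.7,329,83,1.594)
im2=r.grab_frame("scene");cv2.imwrite("pics/m28.png",cv2.resize(im2[250:360,390:520],None,fx=5.4,fy=5.4,interpolation=cv2.INTER_CUBIC))
```

```text
t 55.8 pos [436.9 330.   85.7] phi 1.594 zaxis [ 0.  0. -1.] F [-0.  -0.2 -1.6] T [ 0.01  0.02 -0.03] w 19.3 q [ 0.51  0.55  1.66  0.    0.94 -1.09]
az 0.000 | dx 0.2 dy -1.0 dz 2.7 mm |3|
```

View pics/m28.png

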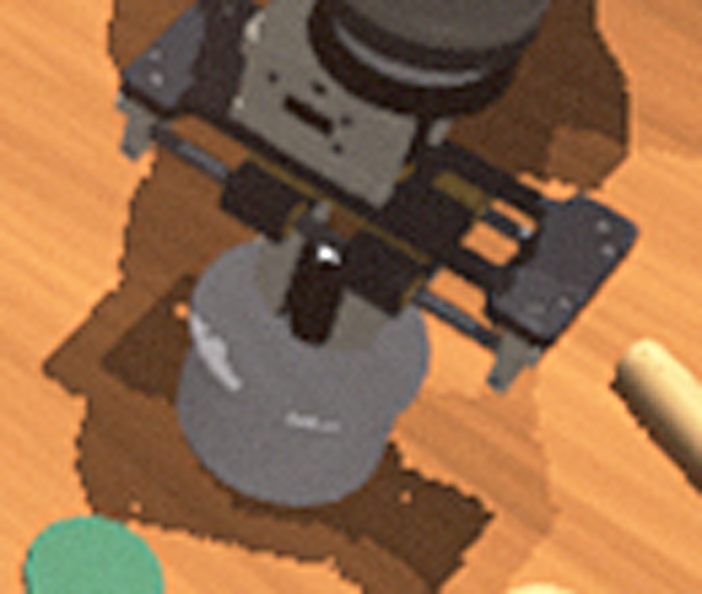

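>>> {"name": "drive_tool", "arguments": {
  "targets": [
    {"dx":0,"dy":-0.0005,"dz":0.001,"ax":0,"ay":0,"az":0,"hand":255},
    {"dx":0,"dy":0,"dz":0.001,"ax":0,"ay":0,"az":0,"hand":255},
    {"dx":0,"dy":0,"dz":0.001,"ax":0,"ay":0,"az":0,"hand":255},
    {"dx":0,"dy":0,"dz":0,"ax":0,"ay":0,"az":0,"hand":255},
    {"dx":0,"dy":0,"dz":0,"ax":0,"ay":0,"az":0,"hand":255},
    {"dx":0,"dy":0,"dz":0,"ax":0,"ay":0,"az":0,"hand":255}
  ]
}}

```text
t: 56.4
ee_pos: [436.8, 329.4, 83.0]
ee_rot: [-0.036, 3.141, 0.0]
wrist_force: [-2.0, -1.0, 5.7]
width: 19.4
```

Run:
```python
from h import *
go(436.7,329,83,1.594)
```

```text
t 56.4 pos [436.8 329.4  83. ] phi 1.594 zaxis [ 0.  0. -1.] F [-2.  -1.   5.7] T [-0.24  0.31 -0.03] w 19.4 q [ 0.51  0.55  1.66 -0.    0.93 -1.09]
az 0.000 | dx 0.1 dy -0.4 dz -0.0 mm |0|
```

Contact at the expected height. Release, rise and move clear.

>>> {"name": "drive_tool", "arguments": {
  "targets": [
    {"dx":0,"dy":0,"dz":0,"ax":0,"ay":0,"az":0,"hand":110},
    {"dx":0,"dy":0,"dz":0,"ax":0,"ay":0,"az":0,"hand":110},
    {"dx":0,"dy":0,"dz":0,"ax":0,"ay":0,"az":0,"hand":110},
    {"dx":0,"dy":0,"dz":0,"ax":0,"ay":0,"az":0,"hand":110},
    {"dx":0,"dy":0,"dz":-0.01,"ax":0,"ay":0,"az":0,"hand":110},
    {"dx":0,"dy":0,"dz":-0.02,"ax":0,"ay":0,"az":0,"hand":110},
    {"dx":0,"dy":0,"dz":-0.03,"ax":0,"ay":0,"az":0,"hand":100},
    {"dx":0,"dy":0,"dz":-0.03,"ax":0,"ay":0,"az":0,"hand":100},
    {"dx":0,"dy":0,"dz":-0.03,"ax":0,"ay":0,"az":0,"hand":100},
    {"dx":0.02,"dy":0.03,"dz":-0.03,"ax":0,"ay":0,"az":0,"hand":100},
    {"dx":0.03,"dy":0.03,"dz":0,"ax":0,"ay":0,"az":0,"hand":100},
    {"dx":0.03,"dy":0.03,"dz":0,"ax":0,"ay":0,"az":0,"hand":100},
    {"dx":0.03,"dy":0.03,"dz":0,"ax":0,"ay":0,"az":0,"hand":100},
    {"dx":0.03,"dy":0.03,"dz":0,"ax":0,"ay":0,"az":0,"hand":100},
    {"dx":0.03,"dy":0.03,"dz":0,"ax":0,"ay":0,"az":0,"hand":100},
    {"dx":0,"dy":0,"dz":0,"ax":0,"ay":0,"az":0,"hand":100},
    {"dx":0,"dy":0,"dz":0,"ax":0,"ay":0,"az":0,"hand":100}
  ]
}}

```text
t: 58.1
ee_pos: [262.0, 505.8, 233.0]
ee_rot: [-0.04, 3.141, 0.0]
wrist_force: [1.0, -0.2, -0.5]
width: 55.9
```

Run:
```python
from h import *
go(436.7,329,83,1.594)
im=r.grab_frame("top");cv2.imwrite("pics/t29.png",im)
im2=r.grab_frame("scene");cv2.imwrite("pics/s29.png",im2);cv2.imwrite("pics/m29.png",cv2.resize(im2[205:355,240:360],None,fx=5,fy=5,interpolation=cv2.INTER_CUBIC)[:600])
cv2.imwrite("pics/m29t.png",cv2.resize(im[150:240,240:400],None,fx=5,fy=5,interpolation=cv2.INTER_CUBIC))
```

```text
t 58.1 pos [262.  505.8 233. ] phi 1.596 zaxis [ 0.001  0.    -1.   ] F [ 1.  -0.2 -0.5] T [ 0.04 -0.02 -0.  ] w 55.9 q [ 0.96  0.43  1.41 -0.    1.31 -0.64]
az 0.002 | dx -170.6 dy -180.8 dz 150.0 mm |290|
```

View pics/s29.png

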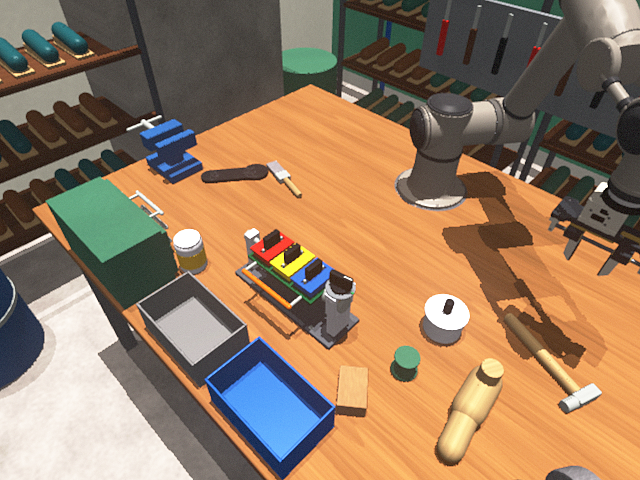

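View pics/m29t.png

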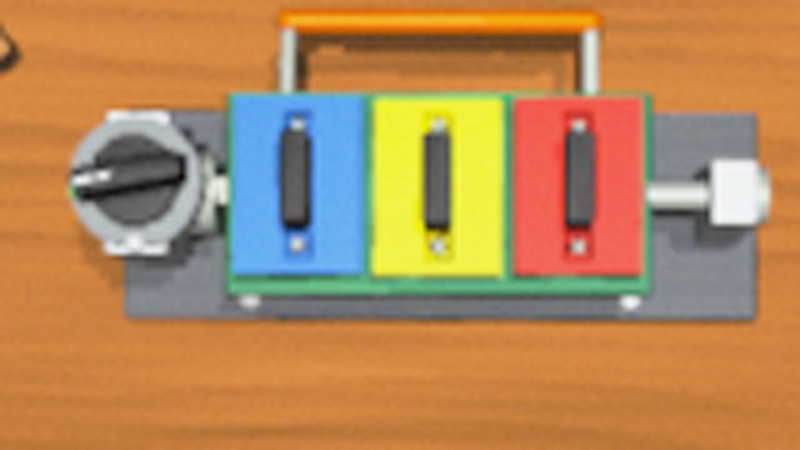

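View pics/m29.png

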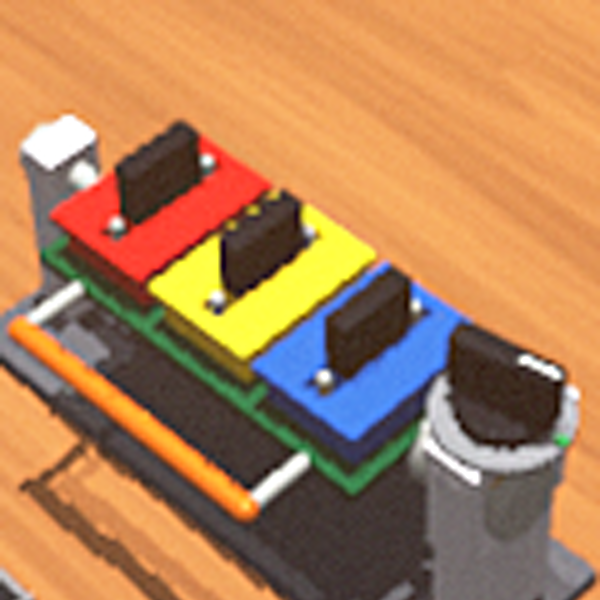

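View pics/t29.png

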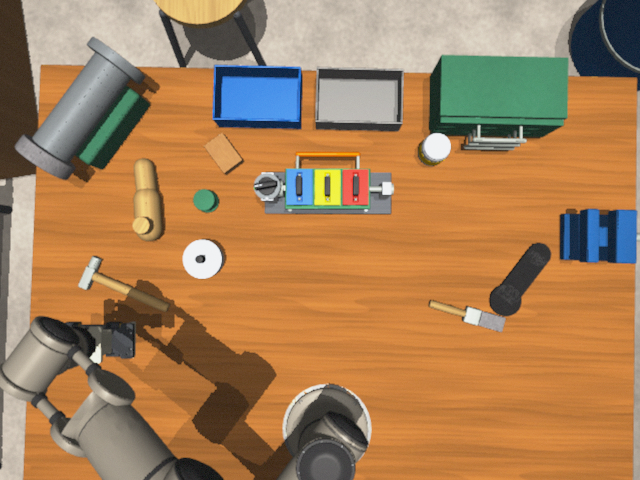

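Run:
```python
from station import r
print(r.hand_in()); print(r.state()['t'])
```

```text
the job is handed in; nothing more can be done
None
the job is handed in; nothing more can be done
```

The job is done and handed in, after about 58 s of robot time out of the 208 s allowed.

- **Panel and knob:** I loosened the knob, turned the panel over by its rod, and tightened the knob against its stop, where the torque rose to 0.66 N m. In the last picture the bar stands at about 1.37 rad, with the white line by the green dot. A fit to the pictures just before I tightened the knob put the panel at about 0.015 ± 0.01 rad from level. I did not repeat the fit after the covers went on, but the rod looked unmoved in the last picture.
- **Covers:** Red, yellow and blue are each on their own housing. Each went over its pins without resistance and touched down at the expected height with about 4–5 N. The last pictures show the pins through the holes and the plates lying flat. Blue was knocked a few centimetres aside during the run, so I found it again before picking it up.
- **Lid:** It is on the tin. It touched down with about 6 N at the expected height, and it looks level and centred in both cameras.
- **Other things on the bench:** They look unmoved in the last pictures.
- **Disagreements:** The networks' points were up to about 10 mm away from the positions I worked out from outlines and model fits. I used the latter, and the contact positions bore them out.

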